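# Set out the desk for stamping and signing

## Robot

A 6-joint arm with a two-finger parallel gripper is mounted at the origin on the work surface; the furniture and walls round the work are solid. World frame = base frame: x ahead of the robot, y to its left, z up, the work surface at z = 0. Lengths are in m, angles in rad, forces in N, time in s.
With the tool pointing down it reaches from about 0.35 to 0.775 m from the base axis. Payload 5.5 kg.
Tool frame: the origin (TCP) lies on the mounting face of the last link; the fingertips stand 173 mm ahead of it and the grasp point (between the pads) lies r.pinch_z ahead of it (r.pinch_z is the distance from the TCP to the grasp point, in m); z points along the fingers, y is the direction in which the jaws open and shut (so a half turn about z gives the same grasp; the last joint's range is limited). The gripper opens to 85 mm and grips with 20 to 120 N. Pads are 22 mm wide; open, the fingers measure 114 mm over their backs; the gripper's body (76 mm by 85 mm) begins 54 mm behind the grasp point. The pads swing forward as they close: fully open they stand 13 mm farther back than shut.
Start: joints at [-1.348, 0.313, 0.046, 1.304, 0, 1.431], TCP at [0.204, -0.538, 0.405] pointing down, gripper open.
Joint ranges: [-2.76, 2.76], [-0.86, 1.69], [-1.03, 1.26], [-2.2, 2.34], [-1.47, 1.5], [-3.14, 3.14]. Speed limits (rad/s): [2.57, 2.57, 3.14, 3.14, 3.14, 3.14].

## Interface

Orientations are given as a 3x3 rotation matrix whose columns are the frame's x, y, z axes.
In Python, from station import r, camera gives the robot as it stands. The module is installed in compiled form; this text tells all that it offers.
- The arm moves only by the tool jog_arm, never from a script. Its argument "deltas" is a list of rows, each a list of 7 numbers: the shift along the world's x, y, z in cm, then the turn, a rotation vector about the world's x, y, z in degrees, then the closure, from 0 (fully open) to 1 (shut). In form: [[x, y, z, wx, wy, wz, hand], ...]. A call has 1 to 10 rows; each row shifts and turns the pose as measured when the row begins; what a row does not reach is not made up. A row lasts 1/10 s, in which the tool goes at most 50 mm and 8.59 degrees, less where a joint would pass 70% of its speed; a pose out of reach is approached as far as the arm can. A call with a gripper value outside its range is refused whole. The fingers move at their own pace and stop on an object; "newtons" is the grip in N (left out, the last holds). Time passes only in rows, so rows that do not move let the fingers close. It gives the time, the measured TCP pose, the force and the opening at its end, in the units of the state.
- r.get_obs(): the state, without advancing time (a new reading comes with each control period).
- camera(name): name is "scene" or "top" or "wrist"; returns a dict with "img" (480x640x3 uint8, red, green, blue), "range_z" (480x640 float32, m along the optical axis (not along the pixel's ray), 0 where there is no reading), "mtx" (3x3 intrinsics, pixels), "R" (3x3) and "t" (3): a world point X has camera coordinates R X + t; the wrist camera has in their place "mount" (4x4, takes a point from camera to tool coordinates, whose origin is the TCP and whose axes are the flange's). Camera axes: x right, y down, z forward; pixel columns grow to the right and rows downward; lengths in m; the calibration is good to about 2 mm. A picture is of the moment at which its call begins: read the wrist's pose just before it.
- r.hand_in(): hands the job in, once; it reports no verdict.
The state is a dict: "t": time; "joint_pos": joint angles; "joint_velocities": joint speeds; "tau": joint torques, N m; "position": TCP position; "orientation": TCP orientation; "wrist_force": force on the tool from outside, world axes, zero at the start; "torque": the same for the moment, N m; "opening": finger opening in m.
Only numpy, scipy, OpenCV 4.12 (cv2) and the standard library are available. Lean on these libraries where they do the work, as an engineer would, in place of code of your own. Each camera call takes 0.05 s, during which the arm holds its last target.

## Task

Set the desk out for the day's post. Stand the ink bottle in the middle of the coaster; lay the card case flat on the middle of the notebook's cover, its long side running the same way as the notebook's, and then stand the loupe on the middle of the card case. Seen from the robot, stand the long-footed rubber stamp to the left of the ink-pad tin and the short-footed one to its right, each upright beside the middle of that long side of the tin, about 2.5 cm clear of it, with its foot's long side facing the tin.

Things in the scene. Friction and masses are not known exactly. Their poses are not given: they have to be found in the camera images.
- ink_bottle_centre (a point): Loose square clear-glass ink bottle with blue ink and a round black screw cap: body 46 x 46 mm and 44 mm high, cap 32 mm across, 60 mm high over all. Stands upright on the desk; point half-way up (30 mm above its foot) on its centre line. x and y are square to the body's sides, z up.
- long_stamp_centre (a point): Loose rubber stamp, the one with the long foot: dark wooden foot 28 mm (its x) by 60 mm (its y) and 18 mm high, with a light wooden turned handle about 23 mm thick at its thickest from 18 to 63 mm above the desk, on the centre line. Point on the centre line half-way up (31.5 mm above its foot), z up.
- short_stamp_centre (a point): Loose rubber stamp, the one with the short foot: light wooden foot 28 mm (its x) by 38 mm (its y) and 18 mm high, with a dark wooden turned handle about 23 mm thick at its thickest from 18 to 63 mm above the desk, on the centre line. Point on the centre line half-way up (31.5 mm above its foot), z up.
- card_case_centre (a point): Loose flat brown leather card case, 55 mm (its x) by 95 mm (its y, the long side) by 14 mm high, lying flat. Point at its centre, 7 mm above its underside, z up.
- loupe_centre (a point): Loose round black loupe (eyepiece magnifier), 36 mm across and 38 mm high, slightly waisted, standing on its skirt. Point on its axis half-way up (19 mm above its foot), z up.
- coaster_top (a point): Round brown leather coaster (the near one, within reach; like things at the desk's far end are no part of the job) fixed on the desk top, 94 mm across, 4 mm thick. Point at the centre of its top face, z up; x and y mean nothing.
- tin_top (a point): Closed flat blue ink-pad tin (the near one, within reach) with a cream paper label on its lid fixed on the desk, 78 mm (its x) by 116 mm (its y) by 20 mm high. Point at the centre of its lid. It lies with its long side pointing away from the robot: its x points to the robot's left and its y towards the robot, each to within about 7 degrees, so its long sides lie 39 mm off to the left (+x) and right (-x).
- cover_centre (a point): Brown leather notebook with a long red ribbon across its cover, fixed lying flat on the desk, cover 148 mm (its x, the long side) by 106 mm (its y) and 16 mm thick; it lies with its long side pointing away from the robot, to within about 6 degrees. Point at the centre of the top of its cover, z up.

How it is judged:
By the outcome, as a careful person would: the job done as asked, in the order asked, and still so for the second after the job is handed in, with the robot touching nothing.
It also fails if it takes over 109 s, if anything falls off the work surface, if the arm or the gripper's body presses on something with over 40 N, if the wrist force passes 120 N, or if a joint passes its speed limit or range.

## Working session

There is one attempt and no reset: what is moved stays moved. The work goes in short steps, Python scripts to look and compute and a tool call to move; the robot and the scene stay as the last step left them, time stands still between calls to the robot, and variables do not carry over. Pictures are saved under pics/ and viewed, and the job is handed in when it is done.

Besides the shell and the picture viewer there is one more tool, called after ">>>" as a command line: name --pt "numbers of a row" for each row, then --argument value for the rest. jog_arm: Moves the arm, as the interface text tells. Its arguments: {"type":"object","properties":{"deltas":{"type":"array","items":{"type":"array","items":{"type":"number"}}},"newtons":{"type":"number"}},"required":["deltas"]}

```bash
mkdir -p pics; cat > h.py <<'E'
import numpy as np, cv2, pickle
from station import r, camera
def snap(name,tag):
    o=r.get_obs(); c=camera(name); c['obs']=o
    pickle.dump(c,open(f'pics/{tag}.pkl','wb')); cv2.imwrite(f'pics/{tag}.png',c['img'][:,:,::-1]); return c
def load(tag): return pickle.load(open(f'pics/{tag}.pkl','rb'))
def pose(c):
    if 'R' in c and c['R'] is not None: return c['R'],np.array(c['t']).ravel()
    o=c['obs'];T=np.eye(4);T[:3,:3]=np.array(o['orientation']).reshape(3,3);T[:3,3]=o['position']
    W=T@c['mount'];R=W[:3,:3].T;return R,-R@W[:3,3]
def cloud(c):
    R,t=pose(c);K=c['mtx'];z=c['range_z'];v,u=np.mgrid[:480,:640]
    P=np.stack([(u-K[0,2])/K[0,0]*z,(v-K[1,2])/K[1,1]*z,z],-1)
    P=(P-t)@R;P[z==0]=np.nan;return P
def onz(c,u,v,h):
    R,t=pose(c);d=np.linalg.inv(c['mtx'])@np.array([u,v,1.]);d=R.T@d;o=-R.T@t
    return o+d*(h-o[2])/d[2]
def proj(c,X):
    R,t=pose(c);p=c['mtx']@(R@np.array(X)+t);return p[:2]/p[2]
E
python3 - <<'E'
from h import *
print(r.pinch_z,r.get_obs())
for n in ['top','scene','wrist']:
    c=snap(n,n+'0'); print(n,c['mtx'].tolist(),pose(c))
E
```

```text
0.1547 {'t': 0.0, 'joint_pos': array([-1.34761512e+00,  3.14018785e-01,  4.49915778e-02,  1.30361696e+00,
        1.15528936e-05,  1.43119732e+00]), 'joint_velocities': array([ 0.00196491, -0.0004258 , -0.00018557, -0.00037081, -0.00106971,
        0.0010954 ]), 'tau': array([ 2.91570286e-04, -4.80626643e+01,  2.98534405e+01,  1.92765350e-02,
       -8.56014276e-05, -1.93018525e-05]), 'position': array([ 0.20400242, -0.5373863 ,  0.40380328]), 'orientation': array([[ 9.34913867e-01,  3.54874490e-01, -3.97722034e-04],
       [ 3.54874612e-01, -9.34912164e-01,  1.80456895e-03],
       [ 2.68560318e-04, -1.82825798e-03, -9.99998293e-01]]), 'wrist_force': array([-0.00466286, -0.22546511, -0.31576867]), 'torque': array([0.02104642, 0.02092642, 0.03774521]), 'opening': 0.08533347680100398}
top [[584.7639001161019, 0.0, 320.0302112421056], [0.0, 584.7639001161019, 237.45488424931148], [0.0, 0.0, 1.0]] (array([[-0.02573985, -0.99964136, -0.00739024],
       [-0.991483  ,  0.0264725 , -0.12751733],
       [ 0.12766723,  0.00404502, -0.99180881]]), array([-0.00662577,  0.55817144,  1.51410132]))
scene [[591.0143768348327, 0.0, 327.80069831387567], [0.0, 591.0143768348327, 230.26714481078588], [0.0, 0.0, 1.0]] (array([[-0.65017418, -0.75965455, -0.01408943],
       [-0.52662989,  0.46394444, -0.71233175],
       [ 0.54766276, -0.4557198 , -0.70170148]]), array([0.34019866, 0.33612186, 1.0275356 ]))
wrist [[355.2555605946127, 0.0, 320.4425580550761], [0.0, 355.2555605946127, 239.89170251573591], [0.0, 0.0, 1.0]] (array([[ 0.35515705, -0.93480218, -0.00289121],
       [-0.89900057, -0.34239956,  0.27305772],
       [-0.2562449 , -0.09437917, -0.96199331]]), array([-0.5744847 , -0.03496112,  0.3799036 ]))
```

View pics/top0.png

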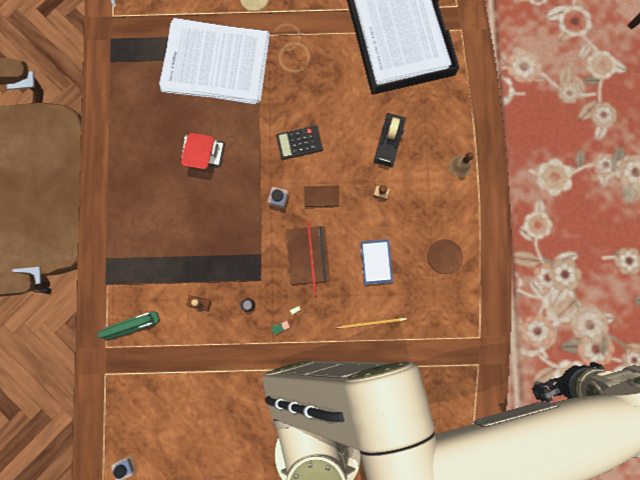

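View pics/scene0.png

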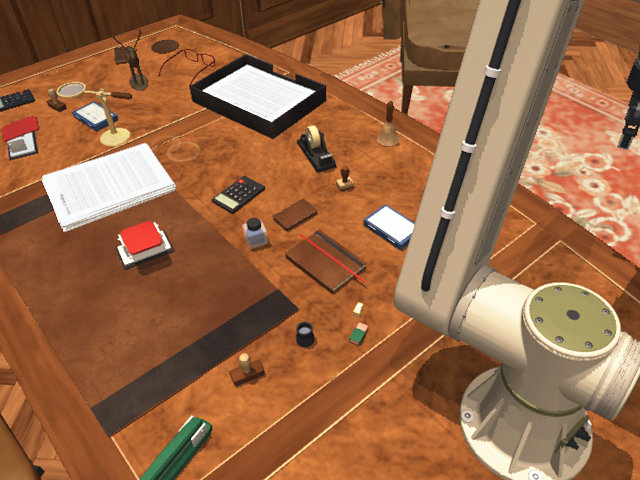

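View pics/wrist0.png

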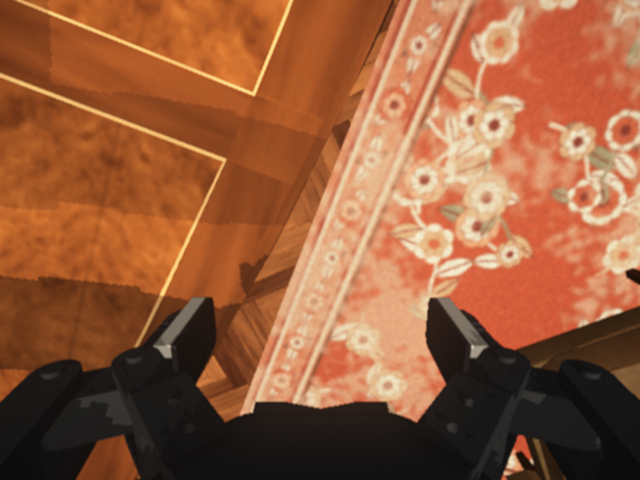

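```bash
python3 - <<'E'
from h import *
c=load('top0');im=c['img'][:,:,::-1]
a=im[175:325,180:330];cv2.imwrite('pics/ca.png',cv2.resize(a,(600,600),interpolation=cv2.INTER_CUBIC))
a=im[165:315,330:480];cv2.imwrite('pics/cb.png',cv2.resize(a,(600,600),interpolation=cv2.INTER_CUBIC))
P=cloud(c)
for n,u,v in [('ink',278,197),('case',322,196),('short',382,191),('long',199,303),('loupe',248,305),('note',300,256),('tin',376,262),('coast',445,256)]:
    print(n,P[v,u].round(3))
E
```

```text
ink [0.667 0.087 0.052]
case [ 0.674 -0.029  0.011]
short [ 0.674 -0.188  0.058]
long [0.393 0.296 0.054]
loupe [0.385 0.173 0.023]
note [0.512 0.034 0.015]
tin [ 0.49  -0.169  0.019]
coast [ 0.503 -0.356  0.004]
```

View pics/ca.png

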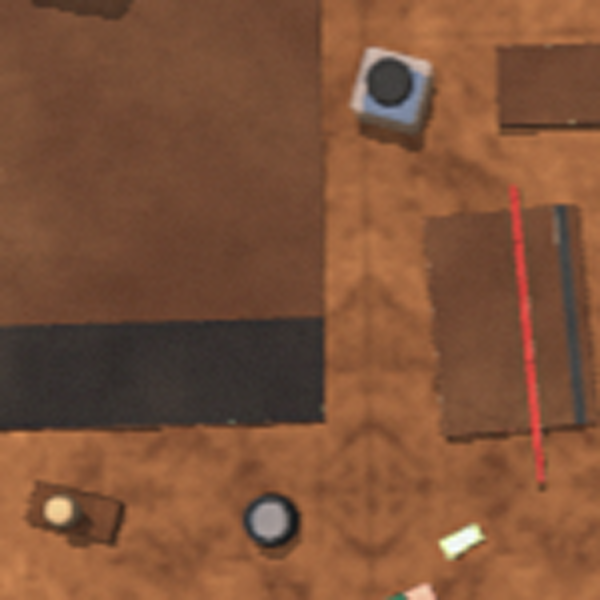

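View pics/cb.png

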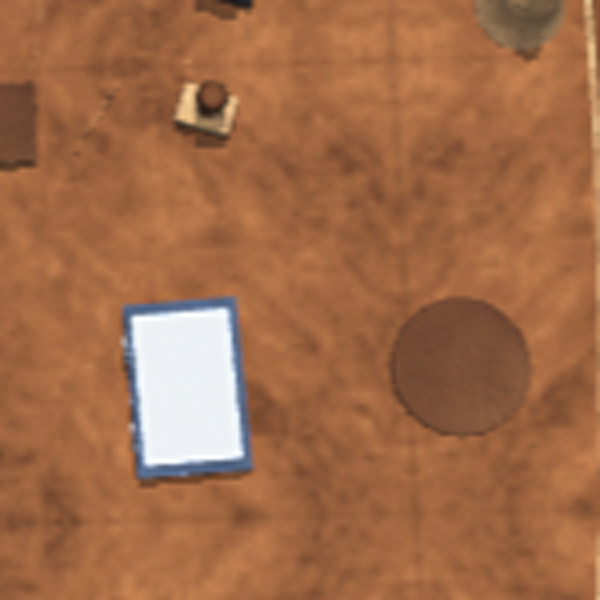

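```bash
python3 - <<'E'
from h import *
c=load('top0')
def f(crop,pts,h):
    o=(180,175) if crop=='a' else (330,165)
    return np.array([onz(c,o[0]+x/4-.375,o[1]+y/4-.375,h)[:2] for x,y in pts])
def rect(n,crop,pts,h):
    p=f(crop,pts,h); print(n,p.mean(0).round(4),'sides',np.linalg.norm(np.roll(p,-1,0)-p,axis=1).round(3),
     'ang',[round(float(np.degrees(np.arctan2(*(b-a)[::-1]))),1) for a,b in zip(p,np.roll(p,-1,0))])
rect('note','a',[(425,220),(578,205),(592,428),(445,440)],.016)
rect('tin','b',[(123,308),(235,298),(251,468),(138,478)],.020)
rect('case','a',[(498,46),(637,44),(637,122),(500,124)],.014)
rect('inkbody','a',[(371,46),(434,64),(421,126),(355,105)],.044)
rect('longfoot','a',[(37,483),(125,503),(113,545),(28,524)],.018)
rect('shortfoot','b',[(188,83),(240,98),(229,138),(175,123)],.018)
print('cap',f('a',[(390,81)],.060),'long',f('a',[(60,510)],.063),'short',f('b',[(211,96)],.063),'loupe',f('a',[(270,520)],.038),'coaster',f('b',[(460,366)],.004))
print(load('wrist0')['mount'].round(4))
# depth-based
P=cloud(c)
for n,x,y,rr,lo,hi in [('case',.67,-.03,.09,.008,.02),('note',.51,.02,.12,.010,.03),('tin',.49,-.17,.1,.014,.03)]:
    m=(np.hypot(P[...,0]-x,P[...,1]-y)<rr)&(P[...,2]>lo)&(P[...,2]<hi)
    q=P[m][:,:2].astype(np.float32)*1000; print(n,m.sum(),cv2.minAreaRect(q))
E
```

```text
note [0.5133 0.0146] sides [0.103 0.15  0.098 0.148] ang [-85.9, -178.0, 93.2, 4.1]
tin [ 0.4913 -0.1692] sides [0.075 0.114 0.075 0.114] ang [-86.4, -177.0, 93.6, 3.0]
case [ 0.6749 -0.0284] sides [0.094 0.054 0.093 0.054] ang [-90.7, 178.3, 89.3, 0.2]
inkbody [0.6711 0.0865] sides [0.044 0.043 0.046 0.041] ang [-107.7, 167.3, 70.6, -15.8]
longfoot [0.3937 0.3047] sides [0.06  0.029 0.058 0.027] ang [-104.1, 163.7, 74.8, -12.4]
shortfoot [ 0.6789 -0.191 ] sides [0.037 0.029 0.038 0.029] ang [-108.0, 162.6, 72.6, -19.8]
cap [[0.67076081 0.088733  ]] long [[0.39533002 0.30523661]] short [[ 0.67932525 -0.18857452]] loupe [[0.38587531 0.17352386]] coaster [[ 0.50232969 -0.35483303]]
[[ 3.000e-04 -9.619e-01 -2.733e-01  7.030e-02]
 [ 1.000e+00  7.000e-04 -1.200e-03  8.000e-04]
 [ 1.300e-03 -2.733e-01  9.619e-01  3.060e-02]
 [ 0.000e+00  0.000e+00  0.000e+00  1.000e+00]]
case 677 ((651.5685424804688, -23.250900268554688), (133.04937744140625, 137.26144409179688), 31.1651668548584)
note 1975 ((512.2518310546875, 12.906364440917969), (212.30506896972656, 106.29248809814453), 3.6135501861572266)
tin 1130 ((492.0638732910156, -170.1885986328125), (116.324462890625, 77.43855285644531), 3.2278735637664795)
```

>>> jog_arm --pt "2.9 3.9 0 0 0 5 0" --pt "2.9 3.9 0 0 0 5 0" --pt "2.9 3.9 0 0 0 5 0" --pt "2.9 3.9 0 0 0 5 0" --pt "2.9 3.9 0 0 0 5 0" --pt "2.9 3.9 0 0 0 5 0" --pt "2.9 3.9 0 0 0 5 0" --pt "2.9 3.9 0 0 0 5 0" --pt "2.9 3.9 0 0 0 5 0" --pt "2.9 3.9 0 0 0 5 0" --newtons 30

```text
t: 1.15
position: [0.4958, -0.1387, 0.4004]
orientation: [[0.309, 0.951, -0.003], [0.951, -0.309, 0.001], [-0.0, -0.003, -1.0]]
wrist_force: [0.6, -1.5, -0.7]
opening: 0.0857
```

>>> jog_arm --pt "2.9 3.8 0 0 0 2 0" --pt "2.9 3.8 0 0 0 0 0" --pt "2.9 3.8 0 0 0 0 0" --pt "2.9 3.8 -1 0 0 0 0" --pt "2.9 3.8 -2 0 0 0 0" --pt "2.0 2.6 -2 0 0 0 0" --pt "0 0 0 0 0 0 0"

```text
t: 1.85
position: [0.6653, 0.0904, 0.3478]
orientation: [[0.264, 0.964, -0.002], [0.964, -0.264, 0.001], [0.0, -0.002, -1.0]]
wrist_force: [-0.1, -1.0, -0.3]
opening: 0.0854
```

```bash
python3 - <<'E'
from h import *
c=snap('wrist','w1');print(c['obs']['position'],np.degrees(np.arctan2(c['obs']['orientation'][1][0],c['obs']['orientation'][0][0])))
print(proj(c,[.671,.0875,.06]))
E
```

```text
[0.66534681 0.09036064 0.34780567] 74.66893879767602
[328.11264869 237.07911157]
```

View pics/w1.png

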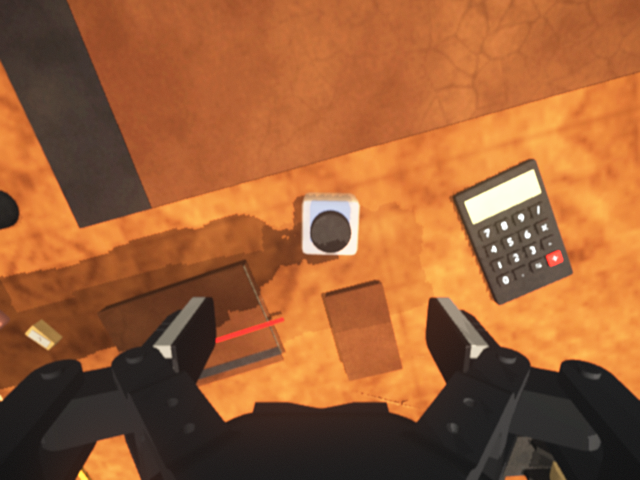

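```bash
python3 - <<'E'
from h import *
c=load('w1');print(onz(c,330,231,.06))
im=c['img'][:,:,::-1];cv2.imwrite('pics/w1c.png',cv2.resize(im[180:270,280:380],None,fx=6,fy=6,interpolation=cv2.INTER_CUBIC))
P=cloud(c);print(P[231,330])
for p in [(323,291),(382,280),(402,370),(347,379)]: print(onz(c,*p,.014).round(4))
E
```

```text
[0.67357738 0.09167852 0.06      ]
[0.67360991 0.09186926 0.06075228]
[0.6506 0.0264 0.014 ]
[0.7056 0.0227 0.014 ]
[ 0.7038 -0.0758  0.014 ]
[ 0.6488 -0.0717  0.014 ]
```

View pics/w1c.png

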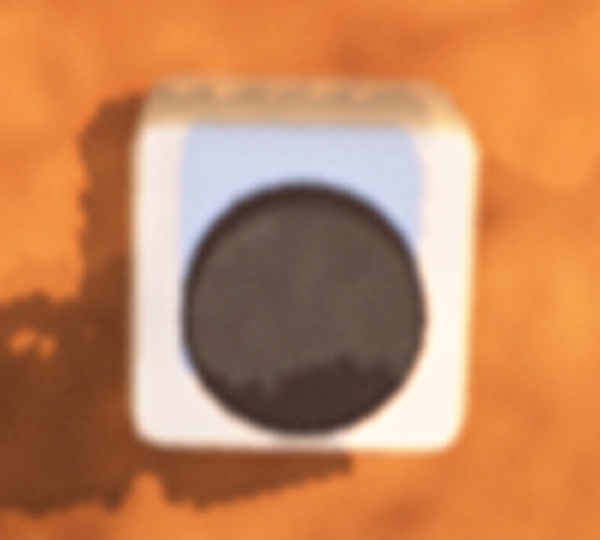

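>>> jog_arm --pt "0.5 0 -3 0 0 -0.7 0" --pt "0 0 -3 0 0 0 0" --pt "0 0 -2.5 0 0 0 0" --pt "0 0 0 0 0 0 0"

```text
t: 2.3
position: [0.6688, 0.0864, 0.2652]
orientation: [[0.279, 0.96, 0.002], [0.96, -0.279, -0.001], [-0.001, 0.002, -1.0]]
wrist_force: [-1.0, 0.1, 0.3]
opening: 0.0852
```

```bash
python3 - <<'E'
from h import *
c=snap('wrist','w2');print(c['obs']['position'],np.degrees(np.arctan2(c['obs']['orientation'][1][0],c['obs']['orientation'][0][0])))
print(proj(c,[.671,.0875,.06]),proj(c,[.6736,.0918,.06]))
E
```

```text
[0.66875688 0.08637724 0.26517019] 73.77625856026188
[321.1386688  272.89986214] [323.63324091 264.1689077 ]
```

View pics/w2.png

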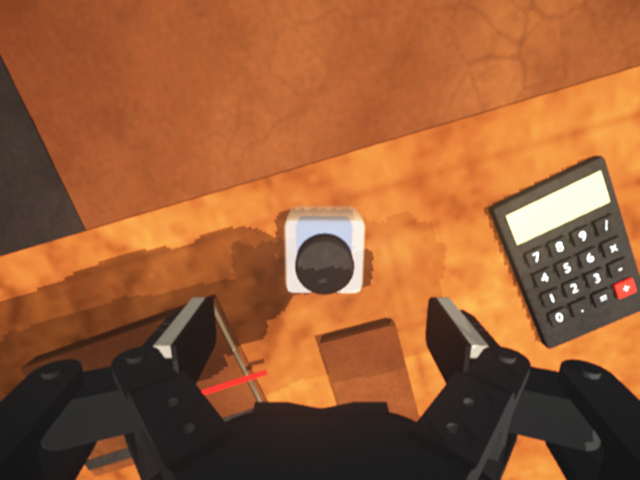

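```bash
python3 - <<'E'
from h import *
c=load('w2');M=np.linalg.inv(c['mount'])
for z in (.155,.160,.165):
  for y in (-.0427,.0427):
    for x in (-.011,.011):
      q=M@[x,y,z,1];p=c['mtx']@q[:3];print(z,y,x,(p[:2]/p[2]).round(1))
im=c['img'][:,:,::-1];cv2.imwrite('pics/w2c.png',cv2.resize(im[280:400,120:520],None,fx=2,fy=2))
E
```

```text
0.155 -0.0427 -0.011 [210.5 348.6]
0.155 -0.0427 0.011 [205.7 298. ]
0.155 0.0427 -0.011 [424.8 348.7]
0.155 0.0427 0.011 [429.4 298.1]
0.16 -0.0427 -0.011 [214.1 341.8]
0.16 -0.0427 0.011 [209.6 292.5]
0.16 0.0427 -0.011 [421.4 341.9]
0.16 0.0427 0.011 [425.7 292.7]
0.165 -0.0427 -0.011 [217.5 335.3]
0.165 -0.0427 0.011 [213.3 287.5]
0.165 0.0427 -0.011 [418.2 335.4]
0.165 0.0427 0.011 [422.2 287.6]
```

View pics/w2c.png

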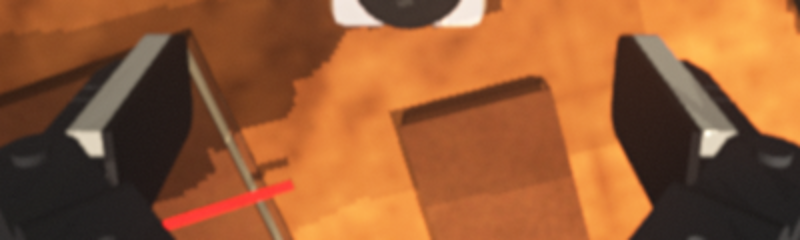

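>>> jog_arm --pt "0.5 0.5 -2 0 0 0 0" --pt "0 0 -2.5 0 0 0 0" --pt "0 0 -2.5 0 0 0 0.1" --pt "0 0 -1.5 0 0 0 0.2" --pt "0 0 0 0 0 0 0.5" --pt "0 0 0 0 0 0 0.7" --pt "0 0 0 0 0 0 0.7" --pt "0 0 0 0 0 0 0.7" --newtons 30

```text
t: 3.15
position: [0.6791, 0.0871, 0.1985]
orientation: [[0.285, 0.958, 0.026], [0.959, -0.285, -0.002], [0.006, 0.026, -1.0]]
wrist_force: [-0.5, 0.2, -1.9]
opening: 0.0453
```

```bash
python3 - <<'E'
from h import *
c=snap('wrist','w3');print(c['obs']['position'],c['obs']['orientation'].round(4).tolist(),c['obs']['joint_pos'],c['obs']['opening'],c['obs']['wrist_force'])
E
```

```text
[0.67910458 0.08705578 0.19851051] [[0.2846, 0.9583, 0.0263], [0.9586, -0.2847, -0.0016], [0.0059, 0.0256, -0.9997]] [ 0.01073902  0.62774364  0.02286493  0.9396632  -0.00190861  1.87020173] 0.04534182345772189 [-0.54023554  0.22126454 -1.93332898]
```

View pics/w3.png

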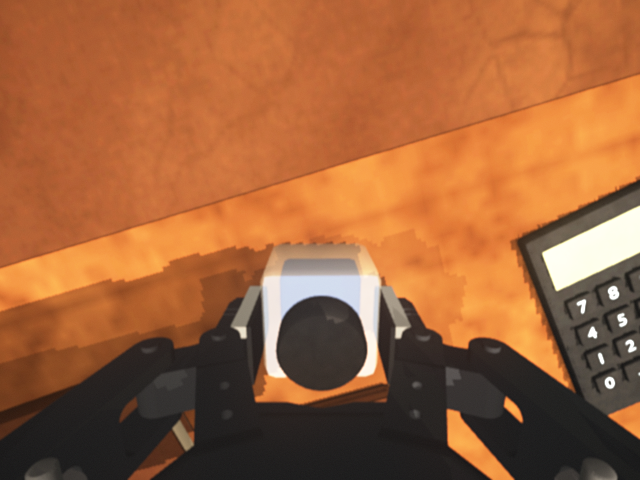

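>>> jog_arm --pt "0 0 0 0 0 0 0.2" --pt "0 0 0 0 0 0 0.2" --pt "-0.2 0.4 -0.8 0 1.5 0 0.2" --pt "0 0 -0.7 0 0 0 0.2" --pt "0 0 0 0 0 0 0.2" --newtons 30

```text
t: 3.7
position: [0.6779, 0.0916, 0.1844]
orientation: [[0.284, 0.959, 0.002], [0.959, -0.284, -0.002], [-0.001, 0.002, -1.0]]
wrist_force: [0.2, 0.3, 0.1]
opening: 0.0686
```

```bash
python3 - <<'E'
from h import *
c=snap('wrist','w4');print(c['obs']['position'],c['obs']['orientation'].round(4).tolist(),c['obs']['joint_pos'],c['obs']['opening'],c['obs']['wrist_force'])
E
```

```text
[0.67790766 0.09158781 0.18439992] [[0.2844, 0.9587, 0.0017], [0.9587, -0.2844, -0.0017], [-0.0011, 0.0021, -1.0]] [ 1.73918023e-02  6.50707366e-01  2.69678657e-02  9.45368250e-01
 -1.69936914e-03  1.87659902e+00] 0.06855290114937573 [0.20915333 0.28057314 0.0776677 ]
```

View pics/w4.png

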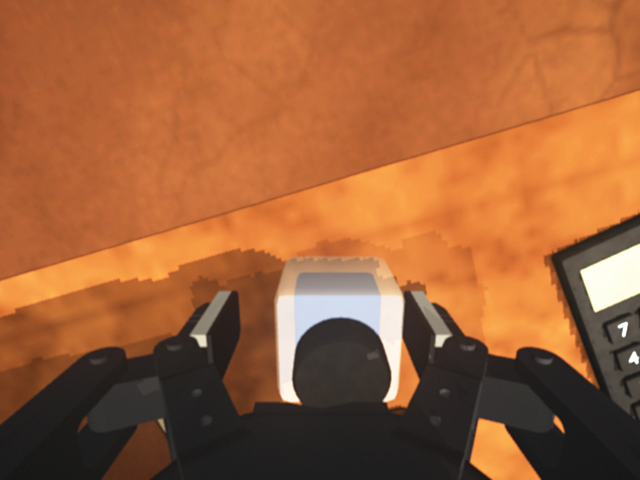

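```bash
python3 - <<'E'
from h import *
c=load('w4');print(onz(c,342,362,.06),onz(c,340.5,291,.044),cloud(c)[360,342])
E
```

```text
[0.68665919 0.09317134 0.06      ] [0.69145969 0.10870766 0.044     ] [0.68686035 0.09391785 0.06010645]
```

>>> jog_arm --pt "0.8 0.1 -0.3 0 0 0 0.2" --pt "0 0 0 0 0 0 0.3" --pt "0 0 0 0 0 0 0.5" --pt "0 0 0 0 0 0 0.7" --pt "0 0 0 0 0 0 0.7" --pt "0 0 0 0 0 0 0.7" --newtons 30

```text
t: 4.35
position: [0.6868, 0.0928, 0.1811]
orientation: [[0.284, 0.959, 0.002], [0.959, -0.284, -0.001], [-0.001, 0.002, -1.0]]
wrist_force: [0.2, -0.0, -0.9]
opening: 0.0459
```

>>> jog_arm --pt "0 0 3 0 0 0 0.7" --pt "0 0 4 0 0 0 0.7" --pt "-1 -2 4 0 0 0 0.7" --pt "-1.8 -4.4 0 0 0 0 0.7" --pt "-1.8 -4.4 0 0 0 0 0.7" --pt "-1.8 -4.4 0 0 0 0 0.7" --pt "-1.8 -4.4 0 0 0 0 0.7" --pt "-1.8 -4.4 0 0 0 0 0.7" --pt "-1.8 -4.4 0 0 0 0 0.7" --pt "-1.8 -4.4 0 0 0 0 0.7" --newtons 30

```text
t: 5.35
position: [0.5443, -0.239, 0.2931]
orientation: [[0.272, 0.962, 0.002], [0.962, -0.272, -0.003], [-0.002, 0.002, -1.0]]
wrist_force: [0.8, -0.7, -0.9]
opening: 0.0459
```

>>> jog_arm --pt "-1.5 -4.2 0 0 0 0 0.7" --pt "-1.5 -4.2 0 0 0 0 0.7" --pt "-0.8 -2.5 0 0 0 0 0.7" --pt "0 0 -1 0 0 0 0.7" --pt "0 0 0 0 0 0 0.7"

```text
t: 5.85
position: [0.4997, -0.3583, 0.2823]
orientation: [[0.282, 0.959, 0.001], [0.959, -0.282, -0.004], [-0.004, 0.002, -1.0]]
wrist_force: [-0.6, 1.2, -2.7]
opening: 0.0456
```

```bash
python3 - <<'E'
from h import *
c=snap('wrist','w5');print(c['obs']['position'],c['obs']['orientation'].round(4).tolist(),c['obs']['opening'],c['obs']['wrist_force'])
E
```

```text
[ 0.4997463  -0.35825913  0.28231171] [[0.2817, 0.9595, 0.0011], [0.9595, -0.2817, -0.0044], [-0.004, 0.0023, -1.0]] 0.045556592056403486 [-0.60610668  1.17069937 -2.70008463]
```

View pics/w5.png

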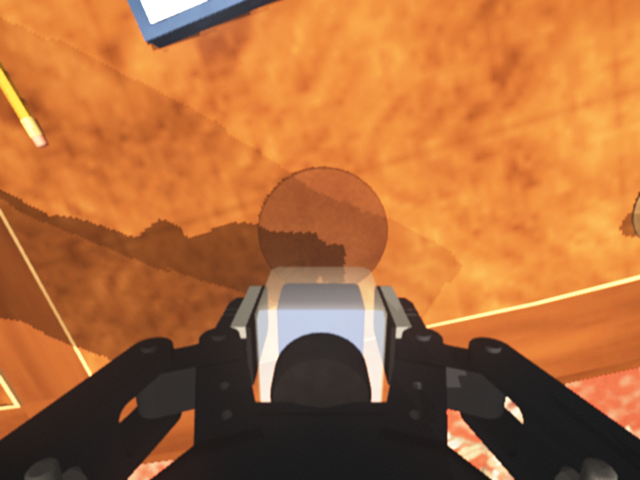

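```bash
python3 - <<'E'
from h import *
from scipy.optimize import least_squares
c=load('w5')
p=np.array([onz(c,u,v,.004)[:2] for u,v in [(322,167),(276,190),(370,190),(258,228),(388,228),(262,250),(385,250)]])
f=least_squares(lambda q:np.hypot(*(p-q[:2]).T)-q[2],[.5,-.35,.047]);print(f.x,f.fun.round(4))
f=least_squares(lambda q:np.hypot(*(p-q[:2]).T)-.047,[.5,-.35]);print(f.x)
E
```

```text
[ 0.50392628 -0.3570672   0.04654899] [ 0.0011 -0.0007 -0.001   0.0005  0.0002 -0.0003  0.0002]
[ 0.50380049 -0.35750011]
```

>>> jog_arm --pt "0.4 0.2 -2 0 0 0 0.7" --pt "0 0 -2.5 0 0 0 0.7" --pt "0 0 -2 0 0 0 0.7" --pt "0 0 -1.5 0 0 0 0.7" --pt "0 0 0 0 0 0 0.7"

```text
t: 6.4
position: [0.5074, -0.3491, 0.2026]
orientation: [[0.272, 0.962, 0.004], [0.962, -0.272, -0.006], [-0.004, 0.005, -1.0]]
wrist_force: [0.4, -0.0, -1.5]
opening: 0.0453
```

>>> jog_arm --pt "-0.4 -0.8 -0.4 0.3 0.2 0 0.7" --pt "0 0 -0.4 0 0 0 0.7" --pt "0 0 -0.4 0 0 0 0.7" --pt "0 0 0 0 0 0 0.7"

```text
t: 6.8
position: [0.505, -0.3561, 0.1925]
orientation: [[0.268, 0.963, 0.002], [0.963, -0.268, -0.002], [-0.001, 0.003, -1.0]]
wrist_force: [0.7, -0.7, -2.4]
opening: 0.0457
```

>>> jog_arm --pt "-0.1 0 -0.4 0 0.1 0 0.7" --pt "0 0 -0.3 0 0 0 0.7" --pt "0 0 0 0 0 0 0.7"

```text
t: 7.1
position: [0.5042, -0.3566, 0.1861]
orientation: [[0.269, 0.963, 0.002], [0.963, -0.269, -0.003], [-0.003, 0.003, -1.0]]
wrist_force: [0.0, 0.2, -1.3]
opening: 0.0456
```

>>> jog_arm --pt "0 0 -0.1 0 0 0 0.7" --pt "0 0 0 0 0 0 0.4" --pt "0 0 0 0 0 0 0.15" --pt "0 0 0 0 0 0 0.1" --pt "0 0 0 0 0 0 0.1" --pt "0 0 3 0 0 0 0.0" --pt "0 0 4 0 0 0 0.0" --pt "0 0 5 0 0 0 0.0"

```text
t: 7.9
position: [0.5017, -0.3546, 0.3008]
orientation: [[0.269, 0.963, -0.009], [0.963, -0.269, 0.007], [0.004, -0.01, -1.0]]
wrist_force: [0.1, -1.0, -0.6]
opening: 0.0851
```

```bash
python3 - <<'E'
from h import *
c=snap('wrist','w6');print(c['obs']['position'],c['obs']['opening'],c['obs']['wrist_force'])
E
```

```text
[ 0.50173197 -0.35456639  0.30077928] 0.08508776996831705 [ 0.05330036 -1.03825544 -0.64434545]
```

View pics/w6.png

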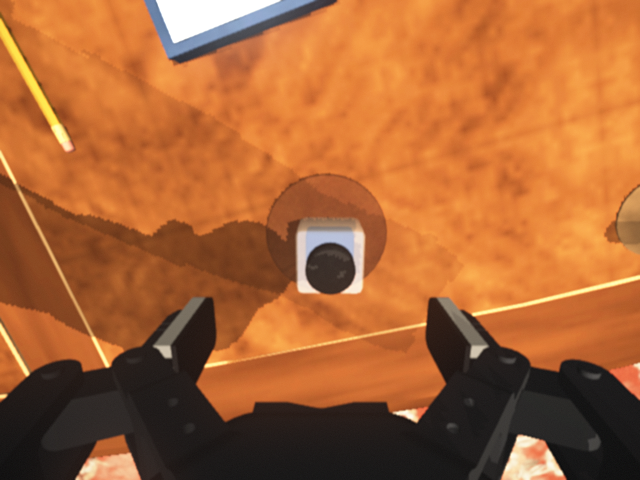

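```bash
python3 - <<'E'
from h import *
from scipy.optimize import least_squares
c=load('w6')
p=np.array([onz(c,u,v,.004)[:2] for u,v in [(326,173),(267,232),(387,232),(374,267),(284,193),(369,193)]])
f=least_squares(lambda q:np.hypot(*(p-q[:2]).T)-.047,[.5,-.35]);print(f.x,f.fun)
print(onz(c,330.5,268,.064), cloud(c)[268,330])
E
```

```text
[ 0.50384943 -0.35665458] [ 9.10622234e-04 -9.45014616e-04 -3.17889307e-05 -1.11430001e-03
 -1.03831039e-03 -1.01275252e-03]
[ 0.50478962 -0.36182072  0.064     ] [ 0.50454802 -0.36149283  0.06468883]
```

```bash
python3 - <<'E'
from h import *
c=snap('wrist','w7');print(c['obs']['position'],c['obs']['orientation'].round(4).tolist(),c['obs']['joint_velocities'].round(3))
t=snap('top','t1')
a=c['img'][150:330,230:430,::-1];a=cv2.resize(a,(660,594),interpolation=cv2.INTER_CUBIC);cv2.imwrite('pics/w7c.png',a)
a=t['img'][225:285,410:480,::-1];cv2.imwrite('pics/t1c.png',cv2.resize(a,(700,600),interpolation=cv2.INTER_CUBIC))
E
```

```text
[ 0.50363337 -0.35617889  0.3113314 ] [[0.2688, 0.9632, 0.0019], [0.9632, -0.2688, -0.0032], [-0.0026, 0.0027, -1.0]] [ 0.002 -0.014 -0.001 -0.185  0.002 -0.   ]
```

View pics/w7c.png

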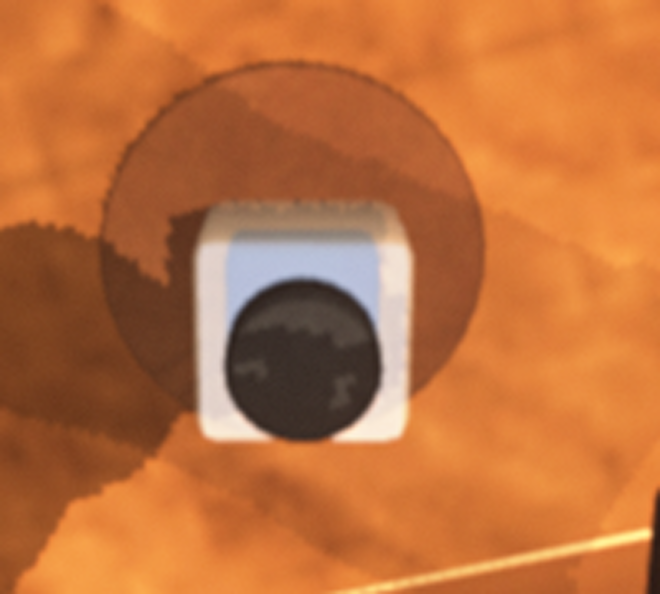

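View pics/t1c.png

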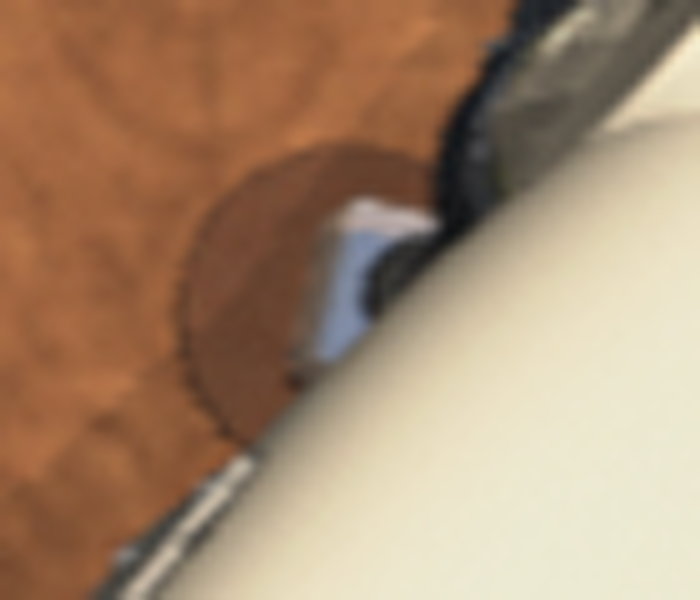

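```bash
python3 - <<'E'
from h import *
from scipy.optimize import least_squares
c=load('w7'); g=lambda x,y,h:onz(c,230+x/3.3-.35,150+y/3.3-.35,h)
p=np.array([g(x,y,.004)[:2] for x,y in [(101,245),(485,248),(290,62),(417,402),(190,408)]])
f=least_squares(lambda q:np.hypot(*(p-q[:2]).T)-q[2],[.5,-.35,.047]);print(f.x,f.fun)
print(g(304,360,.064))
q=np.array([g(x,y,.048)[:2] for x,y in [(196,240),(413,240),(408,440),(198,440)]]);print(q.mean(0),np.linalg.norm(q-np.roll(q,1,0),axis=1))
q=np.array([g(x,y,.004)[:2] for x,y in [(210,203),(398,203)]]);print(q,q.mean(0)-.023*np.array([.269,.963]))
P=cloud(c)
m=(np.hypot(P[...,0]-.504,P[...,1]+.36)<.06)&(P[...,2]>.058)&(P[...,2]<.07);print(m.sum(),np.median(P[m],0),P[m].mean(0))
E
```

```text
[ 0.50418686 -0.35675012  0.04705905] [ 1.07013600e-05 -8.17194881e-04  3.65724209e-04  8.97140312e-04
 -4.56371000e-04]
[ 0.50468959 -0.36203346  0.064     ]
[ 0.50429055 -0.36363023] [0.04384098 0.04415316 0.04385599 0.04488838]
[[ 0.48842938 -0.33765454]
 [ 0.5318569  -0.34977829]] [ 0.50395614 -0.36586541]
1834 [ 0.50437628 -0.36222976  0.0646826 ] [ 0.50435176 -0.36245784  0.06445299]
```

>>> jog_arm --pt "0 -0.5 -2 0 0 0 0" --pt "0 0 -2.5 0 0 0 0" --pt "0 0 -2 0 0 0 0" --pt "0 0 -2 0 0 0 0" --pt "0 0 -1 0 0 0 0" --pt "0 0 0 0 0 0 0"

```text
t: 8.65
position: [0.5022, -0.36, 0.2043]
orientation: [[0.269, 0.963, -0.001], [0.963, -0.269, -0.001], [-0.001, -0.0, -1.0]]
wrist_force: [0.1, 0.2, -0.3]
opening: 0.0854
```

>>> jog_arm --pt "0.2 -0.2 -0.7 0 0 0 0.1" --pt "0 0 -0.7 0 0 0 0.2" --pt "0 0 0 0 0 0 0.3" --pt "0 0 0 0 0 0 0.5" --pt "0 0 0 0 0 0 0.7" --pt "0 0 0 0 0 0 0.7" --pt "0 0 0 0 0 0 0.7"

```text
t: 9.35
position: [0.5051, -0.3629, 0.1914]
orientation: [[0.269, 0.963, 0.001], [0.963, -0.269, -0.003], [-0.003, 0.002, -1.0]]
wrist_force: [-0.8, 0.4, -2.0]
opening: 0.0457
```

Lift 1 cm, shift +0.6 in y, lower.

>>> jog_arm --pt "0 0 0.8 0 0 0 0.7" --pt "0 0.6 0 0 0 0 0.7" --pt "0 0 0 0 0 0 0.7"

```text
t: 9.65
position: [0.505, -0.3564, 0.2003]
orientation: [[0.269, 0.963, 0.001], [0.963, -0.269, -0.003], [-0.002, 0.002, -1.0]]
wrist_force: [-0.7, 0.7, -1.4]
opening: 0.0453
```

>>> jog_arm --pt "-0.1 -0.1 -0.5 0 0 0 0.7" --pt "0 0 -0.35 0 0 0 0.7" --pt "0 0 0 0 0 0 0.7"

```text
t: 9.95
position: [0.504, -0.3571, 0.1913]
orientation: [[0.268, 0.963, 0.002], [0.963, -0.268, -0.003], [-0.003, 0.003, -1.0]]
wrist_force: [0.3, 1.1, -1.5]
opening: 0.0459
```

>>> jog_arm --pt "0 0 0 0 0 0 0.5" --pt "0 0 0 0 0 0 0.2" --pt "0 0 0 0 0 0 0.1" --pt "0 0 0 0 0 0 0" --pt "0 0 2 0 0 0 0" --pt "0 0 4 0 0 0 0" --pt "0 0 5 0 0 0 0" --pt "0 0 1 0 0 0 0" --pt "0 0 0 0 0 0 0"

```text
t: 10.85
position: [0.5032, -0.3567, 0.3147]
orientation: [[0.269, 0.963, 0.001], [0.963, -0.269, -0.002], [-0.002, 0.001, -1.0]]
wrist_force: [0.0, -1.0, 0.0]
opening: 0.0852
```

```bash
python3 - <<'E'
from h import *
c=snap('wrist','w8');print(c['obs']['position'],c['obs']['orientation'].round(4).tolist())
a=c['img'][150:330,230:430,::-1];a=cv2.resize(a,(660,594),interpolation=cv2.INTER_CUBIC);cv2.imwrite('pics/w8c.png',a)
E
```

```text
[ 0.503193   -0.35672786  0.3146633 ] [[0.2688, 0.9632, 0.0006], [0.9632, -0.2688, -0.0022], [-0.0019, 0.0012, -1.0]]
```

View pics/w8c.png

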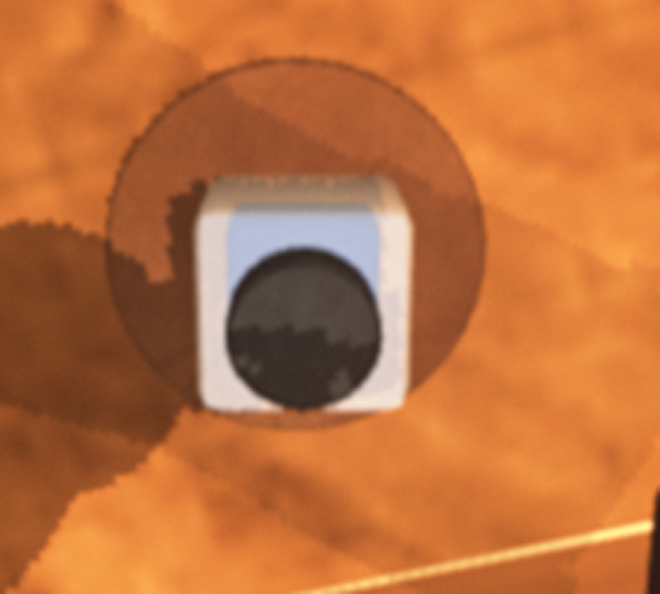

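>>> jog_arm --pt "2.1 4.1 0.5 0 0 2 0" --pt "2.1 4.1 0 0 0 2 0" --pt "2.1 4.1 0 0 0 2 0.0" --pt "2.1 4.1 0 0 0 2 0" --pt "2.1 4.1 0 0 0 2 0" --pt "2.1 4.1 0 0 0 2 0" --pt "2.1 4.1 0 0 0 2 0" --pt "2.1 4.1 0 0 0 2 0.1" --pt "0 0 0 0 0 0 0.2"

```text
t: 11.8
position: [0.6716, -0.0173, 0.302]
orientation: [[-0.011, 1.0, -0.016], [1.0, 0.011, 0.002], [0.002, -0.016, -1.0]]
wrist_force: [0.2, -0.4, 0.1]
opening: 0.0684
```

```bash
python3 - <<'E'
from h import *
from scipy.optimize import least_squares
c=load('w8'); g=lambda x,y,h:onz(c,230+x/3.3-.35,150+y/3.3-.35,h)
p=np.array([g(x,y,.004)[:2] for x,y in [(106,245),(485,245),(294,58),(296,430)]])
f=least_squares(lambda q:np.hypot(*(p-q[:2]).T)-q[2],[.5,-.35,.047]);print(f.x,f.fun)
print(g(305,328,.064))
q=np.array([g(x,y,.048)[:2] for x,y in [(196,210),(413,210),(408,410),(198,410)]]);print(q.mean(0))
c=snap('wrist','w9');print(c['obs']['position'],c['obs']['orientation'].round(4).tolist())
E
```

```text
[ 0.50384255 -0.35589139  0.04669373] [-0.00019776 -0.0001967   0.00020508  0.00018938]
[ 0.50560674 -0.35707668  0.064     ]
[ 0.50500635 -0.3585594 ]
[ 0.67159523 -0.0173184   0.30195909] [[-0.0109, 0.9998, -0.0159], [0.9999, 0.011, 0.0019], [0.002, -0.0158, -0.9999]]
```

View pics/w9.png

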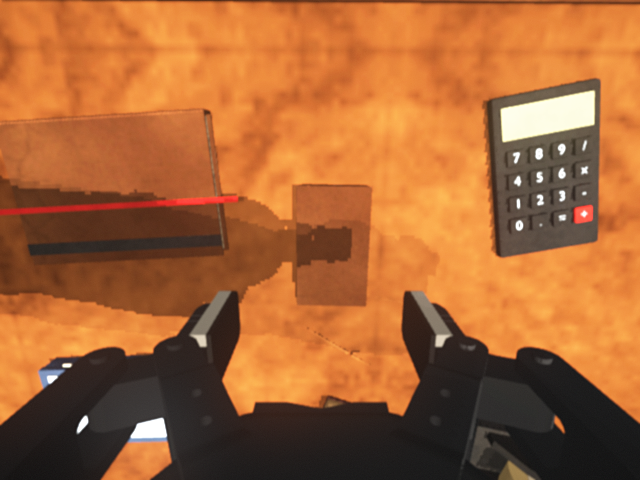

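```bash
cat >> h.py <<'E'
def rect(c,pts,h):
    p=np.array([onz(c,u,v,h)[:2] for u,v in pts])
    s=np.linalg.norm(np.roll(p,-1,0)-p,axis=1)
    a=[round(float(np.degrees(np.arctan2(*(b-a)[::-1]))),1) for a,b in zip(p,np.roll(p,-1,0))]
    print('c',p.mean(0).round(4),'sides',s.round(4),'ang',a)
def st(o):
    print(np.array(o['position']).round(4),'yaw',np.degrees(np.arctan2(o['orientation'][1][0],o['orientation'][0][0])).round(2),'z',o['orientation'][:,2].round(4),'op',round(o['opening'],4),'F',o['wrist_force'].round(1),'t',o['t'])
E
python3 - <<'E'
from h import *
c=load('w9');rect(c,[(293,185),(371,186),(366,305),(296,304)],.014)
c=snap('wrist','w10');st(c['obs'])
a=c['img'][160:340,230:430,::-1];a=cv2.resize(a,(660,594),interpolation=cv2.INTER_CUBIC);cv2.imwrite('pics/w10c.png',a)
E
```

```text
c [ 0.6765 -0.0268] sides [0.0563 0.0939 0.0555 0.0941] ang [0.0, -89.6, -179.8, 90.9]
[ 0.6707 -0.0192  0.3014] yaw 90.5 z [-1.780e-02  9.000e-04 -9.998e-01] op 0.0684 F [-0.3 -0.  -0.7] t 11.85
```

View pics/w10c.png

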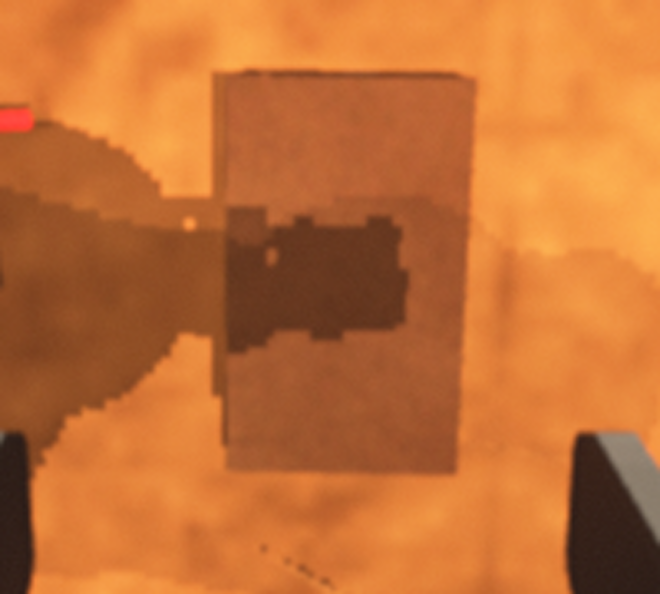

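```bash
python3 - <<'E'
from h import *
c=load('w10');rect(c,[(230+x/3.3-.35,160+y/3.3-.35) for x,y in [(224,78),(474,78),(457,471),(228,469)]],.014)
E
```

```text
c [ 0.6771 -0.027 ] sides [0.0544 0.0934 0.0548 0.0932] ang [0.6, -89.7, -179.5, 90.1]
```

>>> jog_arm --pt "0.4 -0.4 -2 0 -1.0 0 0.2" --pt "0 -0.3 -2.5 0 0 0 0.2" --pt "0 0 -2.5 0 0 0 0.2" --pt "0 0 -2 0 0 0 0.2" --pt "0 0 -1.5 0 0 0 0.2" --pt "0 0 0 0 0 0 0.2"

```text
t: 12.5
position: [0.6692, -0.0374, 0.1887]
orientation: [[0.006, 1.0, -0.007], [1.0, -0.006, -0.001], [-0.001, -0.007, -1.0]]
wrist_force: [-0.7, -1.0, -0.3]
opening: 0.0685
```

>>> jog_arm --pt "0.7 0.9 0 0 -0.4 0 0.2" --pt "0 0 0 0 0 0 0.2"

```text
t: 12.7
position: [0.6759, -0.0303, 0.1886]
orientation: [[0.01, 1.0, -0.001], [1.0, -0.01, -0.001], [-0.001, -0.001, -1.0]]
wrist_force: [-0.1, -0.3, 0.4]
opening: 0.0682
```

```bash
python3 - <<'E'
from h import *
c=snap('wrist','w11');st(c['obs'])
E
```

```text
[ 0.6759 -0.0303  0.1886] yaw 89.42 z [-6.e-04 -9.e-04 -1.e+00] op 0.0682 F [-0.1 -0.3  0.4] t 12.7
```

View pics/w11.png

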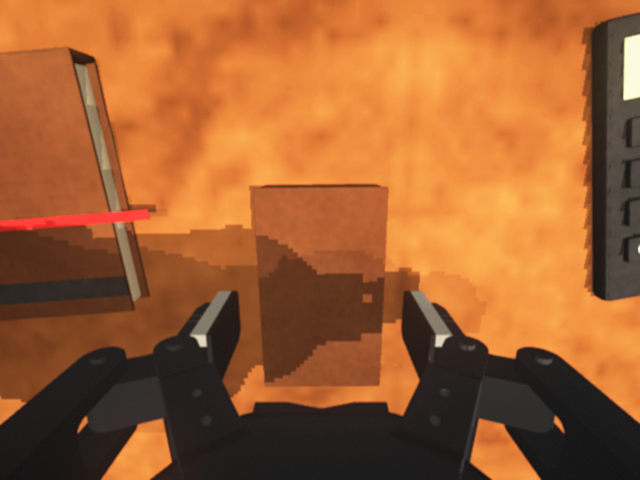

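```bash
python3 - <<'E'
from h import *
c=load('w11');rect(c,[(252,187),(388,187),(380,385),(264,384)],.014)
E
```

```text
c [ 0.6772 -0.027 ] sides [0.055  0.0941 0.0553 0.0936] ang [-0.6, -89.9, 178.9, 89.9]
```

>>> jog_arm --pt "0.1 0.3 -0.6 0 0 0 0.2" --pt "0 0 -0.6 0 0 0 0.2" --pt "0 0 -0.3 0 0 0 0.2" --pt "0 0 0 0 0 0 0.2"

```text
t: 13.15
position: [0.678, -0.0273, 0.1754]
orientation: [[0.01, 1.0, 0.004], [1.0, -0.01, -0.002], [-0.002, 0.004, -1.0]]
wrist_force: [0.1, -1.0, 0.8]
opening: 0.0681
```

>>> jog_arm --pt "0 0 -0.3 0 0.2 0 0.25" --pt "0 0 0 0 0 0 0.4" --pt "0 0 0 0 0 0 0.6" --pt "0 0 0 0 0 0 0.6" --pt "0 0 0 0 0 0 0.6" --newtons 35

```text
t: 13.65
position: [0.678, -0.0272, 0.1725]
orientation: [[0.009, 1.0, 0.0], [1.0, -0.009, -0.003], [-0.003, 0.0, -1.0]]
wrist_force: [-0.2, 0.6, -0.2]
opening: 0.0539
```

>>> jog_arm --pt "0 0 3 0 0 0 0.6" --pt "0 0 4 0 0 4 0.6" --pt "-1 0.3 3 0 0 8 0.6" --pt "-2 0.5 0 0 0 8 0.6" --pt "-2 0.5 0 0 0 8 0.6" --pt "-2 0.5 0 0 0 8 0.6" --pt "-2 0.5 0 0 0 8 0.6" --pt "-2 0.5 0 0 0 8 0.6" --pt "-2 0.5 0 0 0 8 0.6" --pt "-2 0.5 0 0 0 8 0.6"

```text
t: 14.65
position: [0.5238, 0.0109, 0.2756]
orientation: [[-0.94, 0.341, 0.009], [0.341, 0.94, -0.003], [-0.01, -0.0, -1.0]]
wrist_force: [0.1, -0.4, 0.2]
opening: 0.0538
```

>>> jog_arm --pt "-1 0.3 0 0 0 8 0.6" --pt "0 0 0 0 0 8 0.6" --pt "0 0 0 0 0 8 0.6" --pt "0 0 0 0 0 0 0.6" --pt "0 0 0 0 0 0 0.6"

```text
t: 15.15
position: [0.5094, 0.0151, 0.2763]
orientation: [[-0.996, -0.087, 0.008], [-0.087, 0.996, 0.001], [-0.008, -0.0, -1.0]]
wrist_force: [0.6, 0.0, -0.3]
opening: 0.0538
```

```bash
python3 - <<'E'
from h import *
c=snap('wrist','w12');st(c['obs'])
E
```

```text
[0.5094 0.0151 0.2763] yaw -174.99 z [ 7.9e-03  5.0e-04 -1.0e+00] op 0.0538 F [ 0.6  0.  -0.3] t 15.15
```

View pics/w12.png

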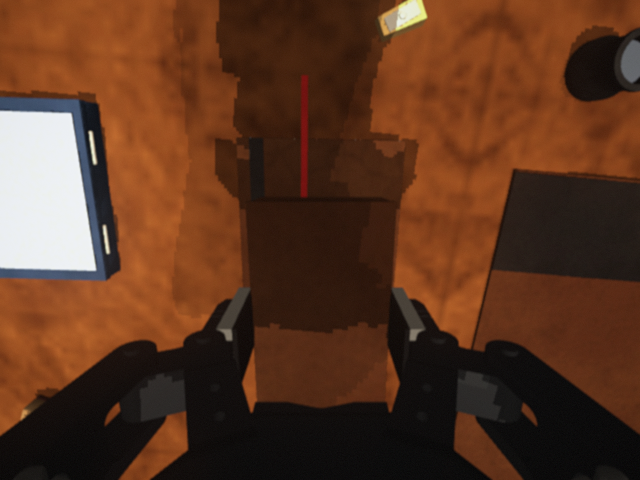

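```bash
python3 - <<'E'
from h import *
c=load('w12');a=c['img'][110:290,200:440,::-1];a=np.clip(a.astype(float)*1.8,0,255).astype(np.uint8);cv2.imwrite('pics/w12c.png',cv2.resize(a,(792,594),interpolation=cv2.INTER_CUBIC))
P=cloud(c)
for v in (145,160,180,195,220,240): print(v,[ (u,round(float(P[v,u,2]),3)) for u in range(228,420,8)])
E
```

```text
145 [(228, 0.001), (236, 0.015), (244, 0.016), (252, 0.016), (260, 0.017), (268, 0.016), (276, 0.015), (284, 0.016), (292, 0.015), (300, 0.017), (308, 0.017), (316, 0.017), (324, 0.016), (332, 0.016), (340, 0.016), (348, 0.016), (356, 0.017), (364, 0.015), (372, 0.016), (380, 0.016), (388, 0.016), (396, 0.016), (404, 0.016), (412, 0.001)]
160 [(228, 0.001), (236, 0.001), (244, 0.017), (252, 0.016), (260, 0.016), (268, 0.015), (276, 0.017), (284, 0.015), (292, 0.015), (300, 0.016), (308, 0.016), (316, 0.017), (324, 0.015), (332, 0.016), (340, 0.017), (348, 0.016), (356, 0.016), (364, 0.017), (372, 0.016), (380, 0.017), (388, 0.016), (396, 0.017), (404, 0.002), (412, 0.002)]
180 [(228, 0.001), (236, -0.0), (244, 0.015), (252, 0.017), (260, 0.018), (268, 0.015), (276, 0.016), (284, 0.017), (292, 0.016), (300, 0.016), (308, 0.016), (316, 0.016), (324, 0.017), (332, 0.016), (340, 0.015), (348, 0.017), (356, 0.015), (364, 0.017), (372, 0.016), (380, 0.016), (388, 0.017), (396, 0.017), (404, 0.0), (412, 0.002)]
195 [(228, 0.0), (236, 0.0), (244, 0.016), (252, 0.017), (260, 0.017), (268, 0.0
[... 227 characters left out ...]
, (404, 0.002), (412, 0.001)]
220 [(228, -0.0), (236, 0.001), (244, 0.016), (252, 0.117), (260, 0.118), (268, 0.118), (276, 0.119), (284, 0.117), (292, 0.118), (300, 0.119), (308, 0.118), (316, 0.117), (324, 0.118), (332, 0.119), (340, 0.118), (348, 0.117), (356, 0.118), (364, 0.118), (372, 0.118), (380, 0.117), (388, 0.119), (396, 0.016), (404, 0.0), (412, -0.0)]
240 [(228, 0.001), (236, 0.0), (244, 0.016), (252, 0.119), (260, 0.119), (268, 0.118), (276, 0.118), (284, 0.118), (292, 0.118), (300, 0.12), (308, 0.118), (316, 0.118), (324, 0.119), (332, 0.117), (340, 0.118), (348, 0.119), (356, 0.118), (364, 0.118), (372, 0.118), (380, 0.118), (388, nan), (396, 0.016), (404, 0.001), (412, 0.0)]
```

View pics/w12c.png

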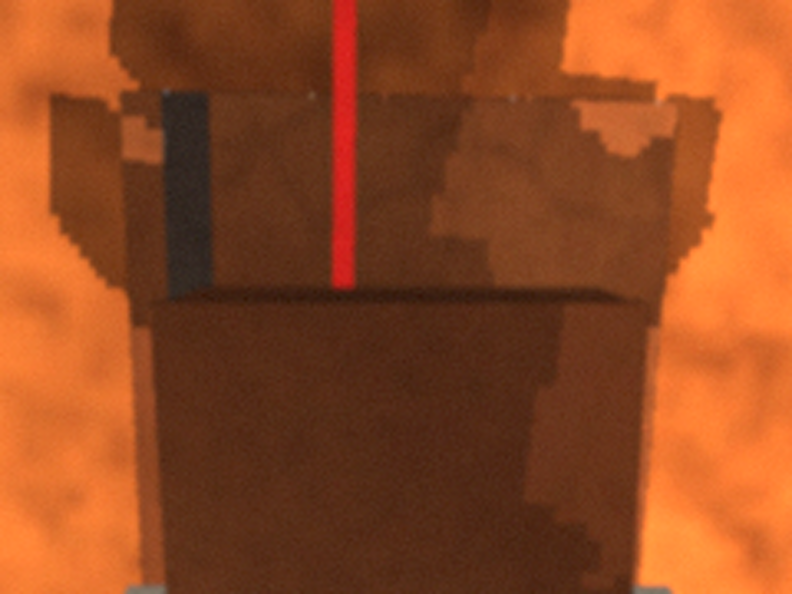

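```bash
python3 - <<'E'
from h import *
c=load('w12')
z=lambda x,y,h:onz(c,200+x/3.3-.35,110+y/3.3-.35,h)[:2]
L=[z(122,110,.016),z(140,560,.016)];Rr=[z(676,110,.016),z(648,500,.016)];N=[z(130,92,.016),z(670,104,.016)]
for n,e in(('L',L),('R',Rr),('N',N)):
    d=e[1]-e[0];print(n,np.round(e,4).tolist(),np.degrees(np.arctan2(d[1],d[0])).round(1))
near=[z(122,93,.016),z(677,104,.016)];m=np.mean(near,0)
for a in (3.4,4,5):
    u=np.array([np.cos(np.radians(a)),np.sin(np.radians(a))]);print(a,m+.074*u)
print('width',np.linalg.norm(near[0]-near[1]))
q=[z(155,303,.118),z(645,303,.118)];d=q[1]-q[0];print('case near edge',q,np.linalg.norm(d),np.degrees(np.arctan2(d[1],d[0])),np.mean(q,0))
E
```

```text
L [[0.4504, -0.0427], [0.5417, -0.037]] 3.6
R [[0.4413, 0.0614], [0.5191, 0.0676]] 4.6
N [[0.447, -0.0413], [0.4403, 0.0601]] 93.8
3.4 [0.5176473  0.01370673]
4 [0.51759729 0.01448004]
5 [0.51749596 0.01576758]
width 0.1044316726247585
case near edge [array([ 0.46662123, -0.01583452]), array([0.46192801, 0.03765211])] 0.05369214240526513 95.01462013800457 [0.46427462 0.0109088 ]
```

>>> jog_arm --pt "0.5 0 -2 0 0.4 -1.2 0.6" --pt "0 0 -2 0 0 0 0.6" --pt "0 0 -2 0 0 0 0.6" --pt "0 0 -1 0 0 0 0.6" --pt "0 0 0 0 0 0 0.6"

```text
t: 15.7
position: [0.5161, 0.0147, 0.2053]
orientation: [[-0.998, -0.055, 0.005], [-0.055, 0.999, -0.0], [-0.005, -0.0, -1.0]]
wrist_force: [0.2, -0.6, -0.0]
opening: 0.054
```

>>> jog_arm --pt "-0.1 0 -0.5 0 0.3 0.5 0.6" --pt "0 0 -0.5 0 0 0 0.6" --pt "0 0 0 0 0 0 0.6"

```text
t: 16.0
position: [0.5159, 0.0145, 0.196]
orientation: [[-0.998, -0.063, 0.001], [-0.063, 0.998, -0.0], [-0.001, -0.0, -1.0]]
wrist_force: [0.1, 0.0, -0.0]
opening: 0.0539
```

```bash
python3 - <<'E'
from h import *
c=snap('wrist','w13');st(c['obs'])
a=c['img'][60:330,180:460,::-1];a=np.clip(a.astype(float)*1.8,0,255).astype(np.uint8);cv2.imwrite('pics/w13c.png',cv2.resize(a,None,fx=2.2,fy=2.2,interpolation=cv2.INTER_CUBIC))
E
```

```text
[0.5159 0.0145 0.196 ] yaw -176.41 z [ 1.e-03 -4.e-04 -1.e+00] op 0.0539 F [ 0.1  0.  -0. ] t 16.0
```

View pics/w13c.png

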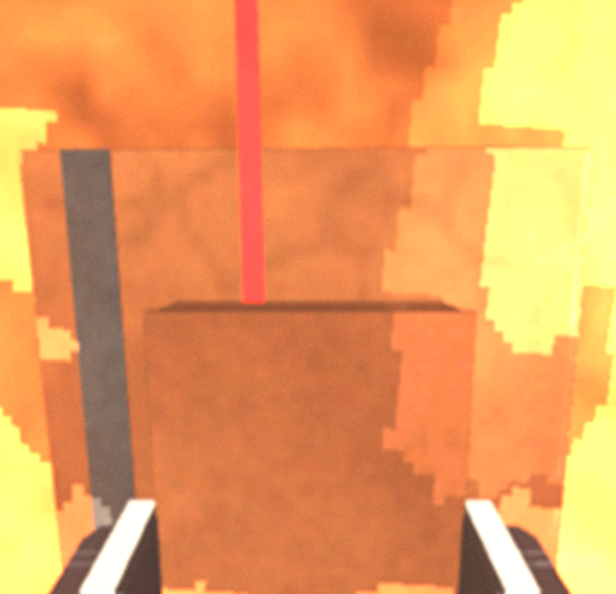

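```bash
python3 - <<'E'
from h import *
c=load('w13'); z=lambda x,y,h:onz(c,180+x/2.2-.3,60+y/2.2-.3,h)[:2]
n=np.array([z(23,150,.016),z(592,150,.016)]);k=np.array([z(148,311,.0375),z(475,311,.0375)])
print(n,k,np.linalg.norm(n[1]-n[0]),np.linalg.norm(k[1]-k[0]))
d=(n[1]-n[0]);d/=np.linalg.norm(d);e=np.array([d[1],-d[0]]);print(np.degrees(np.arctan2(*d[::-1])),'gap',(k.mean(0)-n.mean(0))@e,'lat',(k.mean(0)-n.mean(0))@d)
E
```

```text
[[ 0.44691306 -0.04255789]
 [ 0.44038378  0.06100466]] [[ 0.47118348 -0.01540853]
 [ 0.46779709  0.03845092]] 0.10376816763146814 0.05396581244854989
93.60753748968432 gap 0.025935242517195013 lat 0.000667241855901352
```

Placed within ~1 mm. Lower to .189 and release.

>>> jog_arm --pt "0 0 -0.4 0 0 0 0.6" --pt "0 0 -0.25 0 0 0 0.6" --pt "0 0 0 0 0 0 0.6"

```text
t: 16.35
position: [0.5166, 0.0145, 0.1905]
orientation: [[-0.998, -0.062, 0.004], [-0.062, 0.998, -0.001], [-0.004, -0.001, -1.0]]
wrist_force: [0.1, 0.0, -0.7]
opening: 0.0539
```

>>> jog_arm --pt "0 0 -0.15 0 0.2 0 0.6" --pt "0 0 0 0 0 0 0.35" --pt "0 0 0 0 0 0 0.2" --pt "0 0 0 0 0 0 0.2" --pt "0 0 2 0 0 0 0.1" --pt "0 0 4 0 0 0 0" --pt "0 0 5 0 0 0 0" --pt "-0.5 1 1 0 0 0 0" --pt "0 0 0 0 0 0 0"

```text
t: 17.25
position: [0.5102, 0.0248, 0.3122]
orientation: [[-0.998, -0.062, -0.003], [-0.062, 0.998, -0.0], [0.003, -0.0, -1.0]]
wrist_force: [-0.3, 0.4, 0.1]
opening: 0.0854
```

```bash
python3 - <<'E'
from h import *
c=snap('wrist','w14');st(c['obs'])
E
```

```text
[0.5102 0.0248 0.3122] yaw -176.46 z [-2.6e-03 -3.0e-04 -1.0e+00] op 0.0854 F [-0.3  0.4  0.1] t 17.25
```

View pics/w14.png

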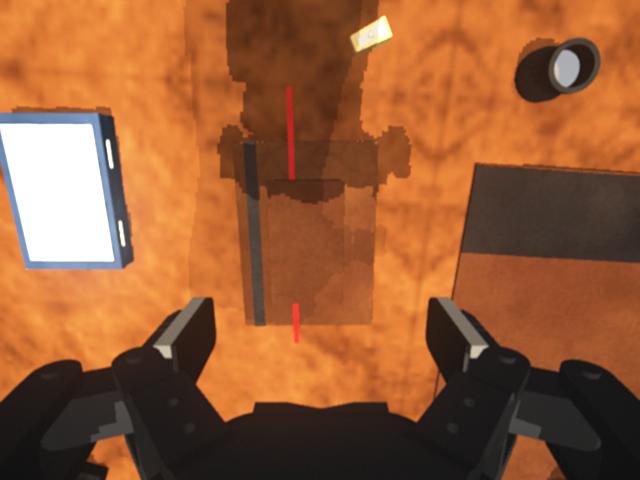

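```bash
python3 - <<'E'
from h import *
c=load('w14')
a=c['img'][130:335,200:400,::-1];a=np.clip(a.astype(float)*1.5,0,255).astype(np.uint8);cv2.imwrite('pics/w14c.png',cv2.resize(a,None,fx=2.9,fy=2.9,interpolation=cv2.INTER_CUBIC))
print(cloud(c)[72,566])
E
```

```text
[0.38913561 0.17857609 0.02768262]
```

View pics/w14c.png

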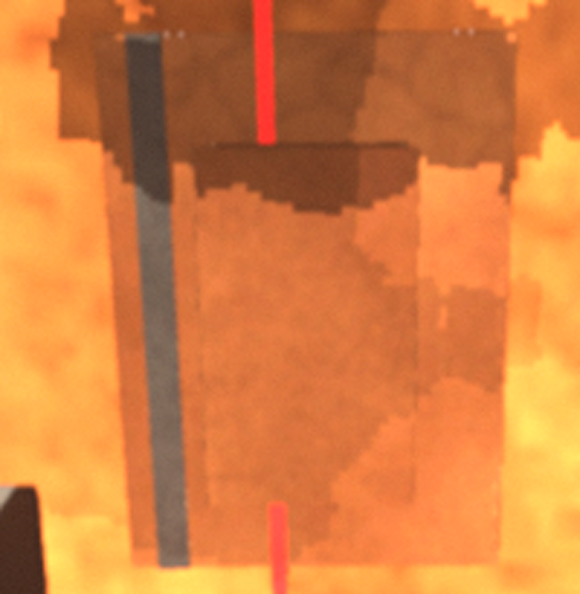

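```bash
python3 - <<'E'
from h import *
c=load('w14');f=lambda L:[(200+x/2.9-.33,130+y/2.9-.33) for x,y in L]
rect(c,f([(97,32),(516,34),(500,563),(133,562)]),.016)
rect(c,f([(196,146),(418,146),(413,503),(210,503)]),.030)
rect(c,[(0,118),(98,118),(113,265),(27,265)],.02)
E
```

```text
c [0.5165 0.0147] sides [0.1041 0.1465 0.1054 0.1465] ang [93.3, 4.3, -86.7, -176.2]
c [0.517  0.0146] sides [0.0538 0.0947 0.0543 0.0947] ang [93.6, 3.8, -86.5, -176.5]
c [ 0.4935 -0.1692] sides [0.0683 0.1089 0.0671 0.1088] ang [93.6, 0.0, -86.5, -179.3]
```

>>> jog_arm --pt "-2.5 3 0 0 0 0 0" --pt "-2.5 3 0 0 0 0 0" --pt "-2.5 3 0 0 0 0 0" --pt "-2.5 3 -1 0 0 0 0" --pt "-2.2 3 -2 0 0 0 0" --pt "0 0 -2 0 0 0 0.2" --pt "0 0 0 0 0 0 0.3" --pt "0 0 0 0 0 0 0.3"

```text
t: 18.1
position: [0.3818, 0.1764, 0.2502]
orientation: [[-0.998, -0.06, -0.012], [-0.06, 0.998, -0.005], [0.012, -0.004, -1.0]]
wrist_force: [-0.5, -0.8, -0.2]
opening: 0.0603
```

```bash
python3 - <<'E'
from h import *
c=snap('wrist','w15');st(c['obs'])
E
```

```text
[0.3818 0.1764 0.2502] yaw -176.58 z [-0.0122 -0.0045 -0.9999] op 0.0603 F [-0.5 -0.8 -0.2] t 18.1
```

View pics/w15.png

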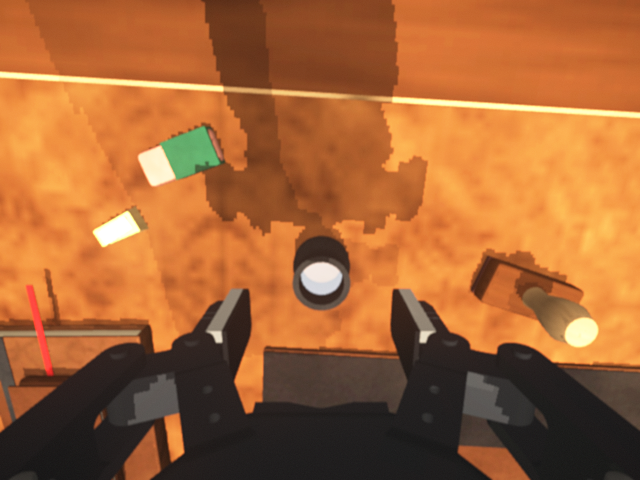

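```bash
python3 - <<'E'
from h import *
c=load('w15');print(onz(c,321.5,280,.038),onz(c,581,332,.063))
E
```

```text
[0.38537737 0.17616617 0.038     ] [0.39503423 0.3049511  0.063     ]
```

>>> jog_arm --pt "0.4 0 -2 0.2 -0.7 0 0.3" --pt "0 0 -2 0 0 0 0.3" --pt "0 0 -1.5 0 0 0 0.3" --pt "0 0 0 0 0 0 0.3"

```text
t: 18.55
position: [0.3907, 0.1743, 0.1966]
orientation: [[-0.999, -0.053, 0.007], [-0.053, 0.999, 0.0], [-0.007, -0.0, -1.0]]
wrist_force: [0.1, 0.5, 0.3]
opening: 0.0595
```

>>> jog_arm --pt "-0.5 0.2 -0.7 0 0.4 0 0.3" --pt "0 0 -0.6 0 0 0 0.3" --pt "0 0 -0.5 0 0 0 0.3" --pt "0 0 0 0 0 0 0.35"

```text
t: 18.95
position: [0.3877, 0.1757, 0.1797]
orientation: [[-0.999, -0.05, 0.003], [-0.05, 0.999, 0.001], [-0.003, 0.001, -1.0]]
wrist_force: [-0.3, 0.1, 0.1]
opening: 0.0551
```

```bash
python3 - <<'E'
from h import *
c=snap('wrist','w16');st(c['obs'])
E
```

```text
[0.3877 0.1757 0.1797] yaw -177.11 z [ 3.4e-03  9.0e-04 -1.0e+00] op 0.0551 F [-0.3  0.1  0.1] t 18.95
```

View pics/w16.png

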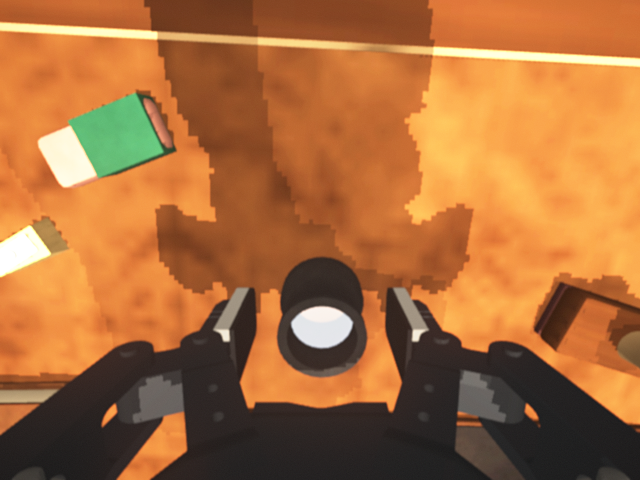

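>>> jog_arm --pt "-0.2 0 -0.2 0 0.1 0 0.35" --pt "0 0 0 0 0 0 0.5" --pt "0 0 0 0 0 0 0.8" --pt "0 0 0 0 0 0 0.8" --pt "0 0 0 0 0 0 0.8" --newtons 30

```text
t: 19.5
position: [0.3862, 0.176, 0.179]
orientation: [[-0.999, -0.051, 0.004], [-0.051, 0.999, 0.001], [-0.004, 0.001, -1.0]]
wrist_force: [-0.6, -0.2, -1.3]
opening: 0.0339
```

```bash
python3 - <<'E'
from h import *
c=snap('wrist','w17');st(c['obs'])
E
```

```text
[0.3862 0.176  0.179 ] yaw -177.08 z [ 0.0042  0.0013 -1.    ] op 0.0339 F [-0.6 -0.2 -1.3] t 19.5
```

View pics/w17.png

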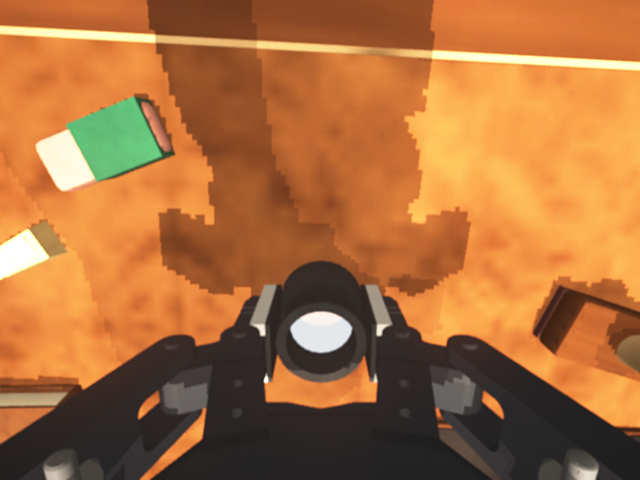

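>>> jog_arm --pt "0 0 3 0 0 0 0.8" --pt "0 0 4 0 0 0 0.8" --pt "1.5 -2 3 0 0 0 0.8" --pt "2.6 -3.2 0 0 0 0 0.8" --pt "2.6 -3.2 0 0 0 0 0.8" --pt "2.6 -3.2 0 0 0 0 0.8" --pt "2.4 -3 0 0 0 0 0.8" --pt "1.0 -1.3 0 0 0 0 0.8" --pt "0 0 0 0 0 0 0.8"

```text
t: 20.45
position: [0.5151, 0.0106, 0.2826]
orientation: [[-0.998, -0.056, 0.003], [-0.056, 0.998, 0.0], [-0.003, -0.0, -1.0]]
wrist_force: [0.5, -0.3, -0.9]
opening: 0.0338
```

```bash
python3 - <<'E'
from h import *
c=load('w17');print(onz(c,322,340,.038))
c=snap('wrist','w18');st(c['obs'])
E
```

```text
[0.3864174  0.17645817 0.038     ]
[0.5151 0.0106 0.2826] yaw -176.81 z [ 0.0031  0.     -1.    ] op 0.0338 F [ 0.5 -0.3 -0.9] t 20.45
```

View pics/w18.png

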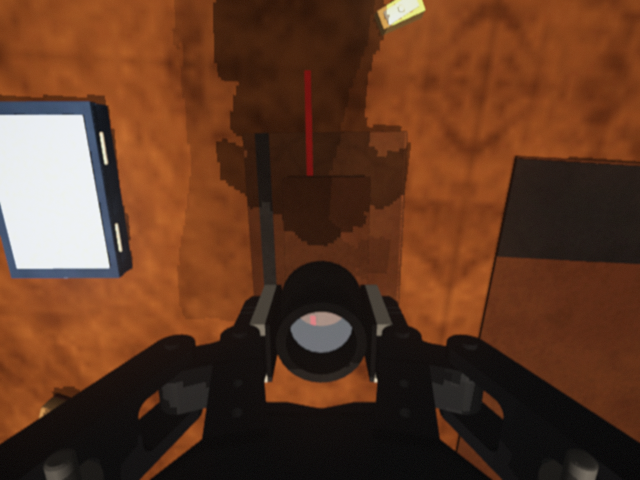

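>>> jog_arm --pt "0.2 0.4 -2 0 0.2 0 0.8" --pt "0 0 -2 0 0 0 0.8" --pt "0 0 -1.5 0 0 0 0.8" --pt "0 0 0 0 0 0 0.8"

```text
t: 20.9
position: [0.512, 0.0201, 0.2257]
orientation: [[-0.998, -0.061, -0.006], [-0.061, 0.998, 0.003], [0.006, 0.003, -1.0]]
wrist_force: [-1.1, 0.4, -0.5]
opening: 0.0336
```

>>> jog_arm --pt "0.5 -0.6 -0.5 -0.2 -0.3 0 0.8" --pt "0 0 -0.4 0 0 0 0.8" --pt "0 0 0 0 0 0 0.8"

```text
t: 21.2
position: [0.5163, 0.0159, 0.2173]
orientation: [[-0.998, -0.064, -0.001], [-0.064, 0.998, -0.0], [0.001, -0.0, -1.0]]
wrist_force: [0.2, -0.2, -1.6]
opening: 0.0337
```

>>> jog_arm --pt "0.1 -0.1 -0.4 0 0 0 0.8" --pt "0 0 -0.25 0 0 0 0.8" --pt "0 0 0 0 0 0 0.8"

```text
t: 21.5
position: [0.5179, 0.0148, 0.2115]
orientation: [[-0.998, -0.064, 0.002], [-0.064, 0.998, -0.001], [-0.002, -0.001, -1.0]]
wrist_force: [-0.0, 0.7, -0.8]
opening: 0.0337
```

>>> jog_arm --pt "-0.1 0 -0.2 0 0 0 0.8" --pt "0 0 0 0 0 0 0.8"

```text
t: 21.7
position: [0.517, 0.0146, 0.2096]
orientation: [[-0.998, -0.064, 0.002], [-0.064, 0.998, -0.001], [-0.002, -0.001, -1.0]]
wrist_force: [0.1, -0.0, -1.2]
opening: 0.0335
```

>>> jog_arm --pt "0 0 -0.05 0 0 0 0.7" --pt "0 0 0 0 0 0 0.5" --pt "0 0 0 0 0 0 0.3" --pt "0 0 0 0 0 0 0.3" --pt "0 0 2 0 0 0 0.3" --pt "0 0 4 0 0 0 0" --pt "0 0 4 0 0 0 0" --pt "-1.5 1.5 1 0 0 0 0" --pt "0 0 0 0 0 0 0"

```text
t: 22.6
position: [0.5008, 0.0297, 0.3224]
orientation: [[-0.998, -0.063, 0.0], [-0.063, 0.998, -0.0], [-0.0, -0.0, -1.0]]
wrist_force: [0.3, -1.5, -0.2]
opening: 0.0852
```

```bash
python3 - <<'E'
from h import *
c=snap('wrist','w19');st(c['obs'])
E
```

```text
[0.5008 0.0297 0.3224] yaw -176.4 z [ 1.e-04 -2.e-04 -1.e+00] op 0.0852 F [ 0.3 -1.5 -0.2] t 22.6
```

View pics/w19.png

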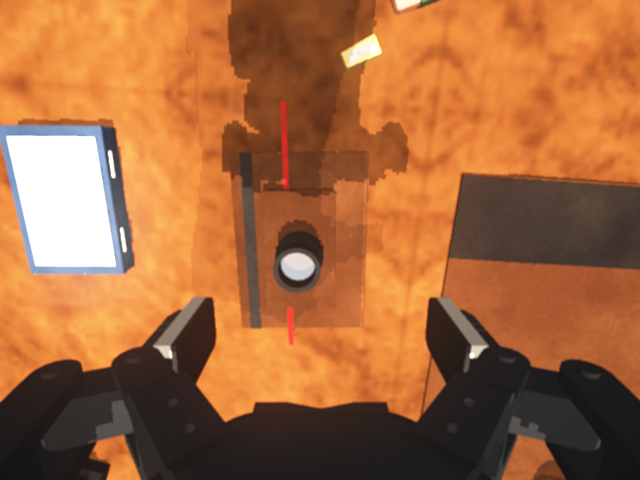

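```bash
python3 - <<'E'
from h import *
c=load('w19');print('loupe',onz(c,298,267.5,.068))
rect(c,[(255,190),(335,190),(330,303),(263,303)],.030)
a=c['img'][110:290,0:150,::-1];cv2.imwrite('pics/w19c.png',cv2.resize(a,None,fx=3.3,fy=3.3,interpolation=cv2.INTER_CUBIC))
E
```

```text
loupe [0.51633886 0.0154397  0.068     ]
c [0.5155 0.0114] sides [0.0589 0.0912 0.0541 0.0912] ang [93.6, 1.7, -86.4, -175.2]
```

View pics/w19c.png

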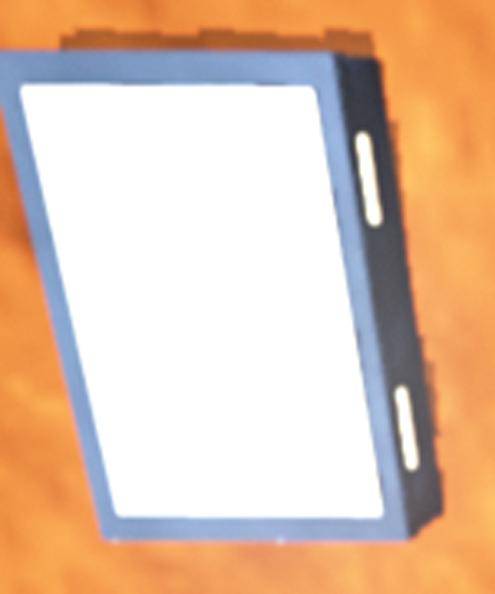

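```bash
python3 - <<'E'
from h import *
c=load('w19')
rect(c,[(x/3.3-.35,110+y/3.3-.35) for x,y in [(-4,52),(332,52),(407,540),(103,540)]],.020)
E
```

```text
c [ 0.4932 -0.1694] sides [0.0741 0.115  0.0752 0.115 ] ang [93.6, 3.1, -86.4, -177.4]
```

>>> jog_arm --pt "-1.7 4.4 0 0 0 -3 0" --pt "-1.7 4.4 0 0 0 -3 0" --pt "-1.7 4.4 0 0 0 -3 0" --pt "-1.7 4.4 0 0 0 -3 0" --pt "-1.7 4.4 -1 0 0 -3 0" --pt "-1.7 4.4 -2 0 0 -3 0.3" --pt "0 0 -1 0 0 0 0.4" --pt "0 0 0 0 0 0 0.4"

```text
t: 23.45
position: [0.4003, 0.297, 0.2762]
orientation: [[-0.964, 0.268, 0.004], [0.268, 0.964, -0.005], [-0.005, -0.004, -1.0]]
wrist_force: [-0.2, -0.8, -0.4]
opening: 0.0512
```

```bash
python3 - <<'E'
from h import *
c=snap('wrist','w20');st(c['obs'])
E
```

```text
[0.4003 0.297  0.2762] yaw 164.48 z [ 0.0042 -0.0053 -1.    ] op 0.0512 F [-0.2 -0.8 -0.4] t 23.45
```

View pics/w20.png

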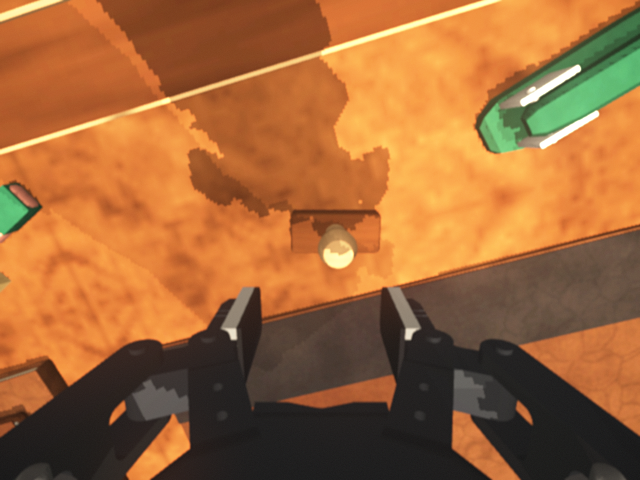

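```bash
python3 - <<'E'
from h import *
c=load('w20')
a=c['img'][195:285,275:395,::-1];cv2.imwrite('pics/w20c.png',cv2.resize(a,None,fx=6,fy=6,interpolation=cv2.INTER_CUBIC))
E
```

```text
(no output)
```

View pics/w20c.png

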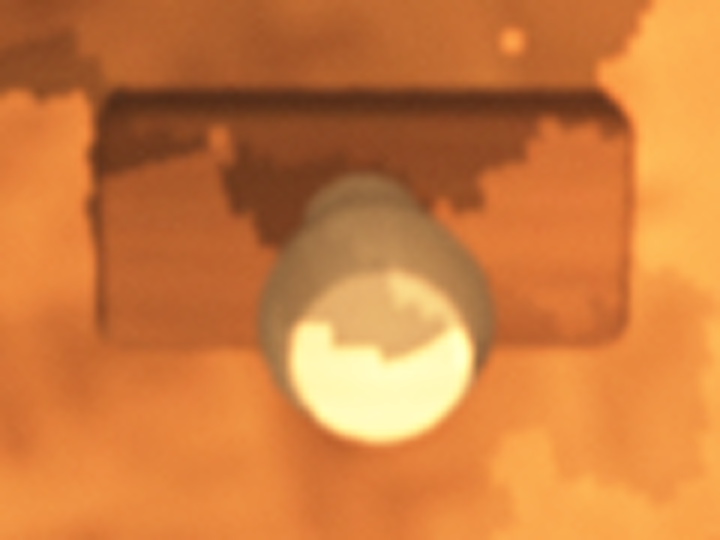

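```bash
python3 - <<'E'
from h import *
c=load('w20');f=lambda x,y:(275+x/6-.42,195+y/6-.42)
rect(c,[f(*p) for p in [(98,112),(630,112),(626,345),(102,345)]],.018)
print(onz(c,*f(381,356),.063))
E
```

```text
c [0.396  0.3075] sides [0.0578 0.0266 0.0587 0.0266] ang [74.5, -13.8, -105.4, 164.1]
[0.39555846 0.30743251 0.063     ]
```

>>> jog_arm --pt "-0.4 1.0 -1 0.2 0.2 0 0.4" --pt "0 0 -1.5 0 0 0 0.4" --pt "0 0 -1 0 0 0 0.4" --pt "0 0 0 0 0 0 0.4"

```text
t: 23.9
position: [0.3993, 0.3048, 0.2404]
orientation: [[-0.961, 0.275, 0.002], [0.275, 0.961, 0.0], [-0.002, 0.001, -1.0]]
wrist_force: [0.2, -0.4, -0.4]
opening: 0.0508
```

>>> jog_arm --pt "-0.35 0.3 -1 0 0.1 0.5 0.4" --pt "0 0 -1.3 0 0 0 0.4" --pt "0 0 -1 0 0 0 0.4" --pt "0 0 -0.5 0 0 0 0.4" --pt "0 0 0 0 0 0 0.4"

```text
t: 24.4
position: [0.3967, 0.3072, 0.2008]
orientation: [[-0.963, 0.269, 0.002], [0.269, 0.963, 0.002], [-0.001, 0.002, -1.0]]
wrist_force: [0.6, -0.6, -0.4]
opening: 0.0513
```

>>> jog_arm --pt "-0.1 0 -0.3 0 0 0 0.5" --pt "0 0 0 0 0 0 0.7" --pt "0 0 0 0 0 0 1" --pt "0 0 0 0 0 0 1" --pt "0 0 0 0 0 0 1" --newtons 35

```text
t: 24.9
position: [0.3961, 0.3075, 0.1989]
orientation: [[-0.963, 0.269, 0.003], [0.269, 0.963, 0.003], [-0.003, 0.003, -1.0]]
wrist_force: [0.1, -0.6, -1.0]
opening: 0.0205
```

```bash
python3 - <<'E'
from h import *
c=snap('wrist','w21');st(c['obs'])
E
```

```text
[0.3961 0.3075 0.1989] yaw 164.4 z [ 0.0034  0.0026 -1.    ] op 0.0205 F [ 0.1 -0.6 -1. ] t 24.9
```

View pics/w21.png

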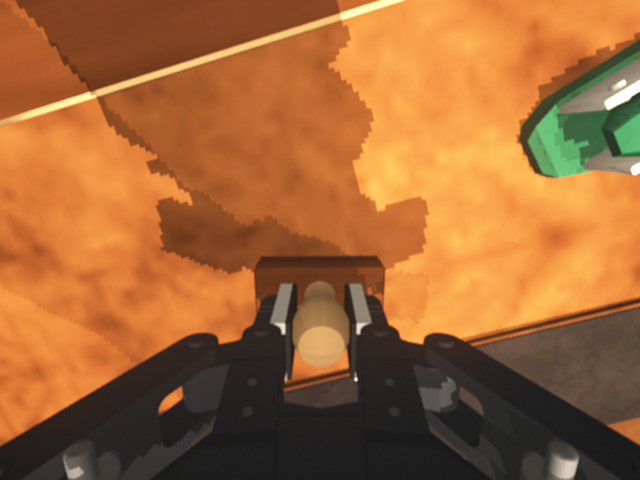

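>>> jog_arm --pt "0 0 3 0 0 0 1" --pt "0 0 4 0 0 -3 1" --pt "0.5 -2 4 0 0 -8 1" --pt "1 -4.4 0 0 0 -8 1" --pt "1 -4.4 0 0 0 -8 1" --pt "1 -4.4 0 0 0 -8 1" --pt "1 -4.4 0 0 0 -8 1" --pt "1 -4.4 0 0 0 -8 1" --pt "1 -4.4 0 0 0 -8 1" --pt "1 -4.4 0 0 0 -8 1"

```text
t: 25.95
position: [0.4707, -0.0278, 0.3152]
orientation: [[-0.096, 0.995, 0.013], [0.995, 0.096, -0.001], [-0.002, 0.012, -1.0]]
wrist_force: [0.9, 0.3, -1.5]
opening: 0.0205
```

>>> jog_arm --pt "1 -4 0 0 0 -4 1" --pt "0.5 -2 0 0 0 0 1" --pt "0 0 0 0 0 0 1"

```text
t: 26.25
position: [0.487, -0.0959, 0.3157]
orientation: [[-0.011, 1.0, 0.016], [1.0, 0.011, -0.004], [-0.004, 0.016, -1.0]]
wrist_force: [-0.7, 0.9, -1.5]
opening: 0.0206
```

>>> jog_arm --pt "0.1 0.4 -2 0.2 0.9 2.6 1" --pt "0 0 -2.5 0 0 0 1" --pt "0 0 -2 0 0 0 1" --pt "0 0 -1.5 0 0 0 1" --pt "0 0 0 0 0 0 1"

```text
t: 26.75
position: [0.4871, -0.0896, 0.234]
orientation: [[-0.059, 0.998, 0.001], [0.998, 0.059, 0.001], [0.001, 0.001, -1.0]]
wrist_force: [-0.4, 0.1, -0.5]
opening: 0.0204
```

```bash
python3 - <<'E'
from h import *
c=snap('wrist','w22');st(c['obs'])
c=snap('scene','s22')
E
```

```text
[ 0.4871 -0.0896  0.234 ] yaw 93.39 z [ 6.0e-04  1.3e-03 -1.0e+00] op 0.0204 F [-0.4  0.1 -0.5] t 26.75
```

View pics/w22.png

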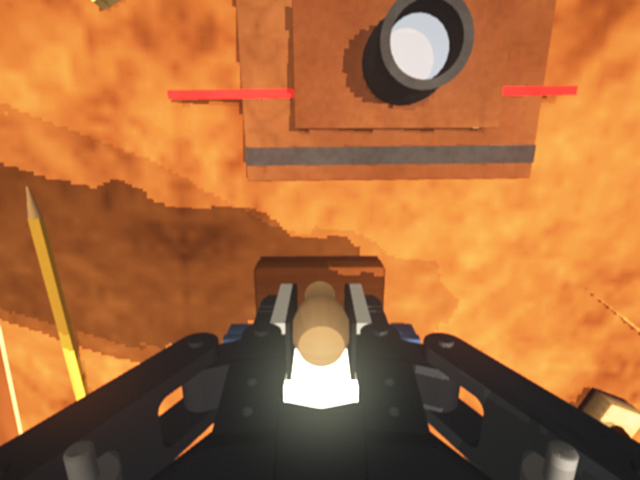

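View pics/s22.png

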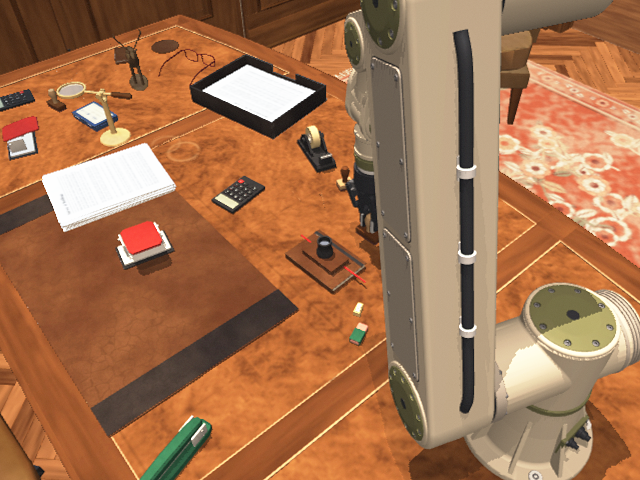

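>>> jog_arm --pt "0.1 -0.2 -1.2 0 0 0 1" --pt "0 0 -1 0 0 0 1" --pt "0 0 -0.6 0 0 0 1" --pt "0 0 0 0 0 0 1"

```text
t: 27.25
position: [0.4904, -0.0919, 0.2084]
orientation: [[-0.06, 0.998, 0.009], [0.998, 0.06, -0.002], [-0.002, 0.008, -1.0]]
wrist_force: [-0.4, 0.3, -1.5]
opening: 0.0205
```

>>> jog_arm --pt "-0.2 0 -0.4 0.1 0.5 0 1" --pt "0 0 -0.3 0 0 0 1" --pt "0 0 0 0 0 0 1"

```text
t: 27.55
position: [0.4883, -0.0921, 0.201]
orientation: [[-0.06, 0.998, -0.001], [0.998, 0.06, 0.0], [0.0, -0.001, -1.0]]
wrist_force: [0.5, -0.4, -1.1]
opening: 0.0204
```

>>> jog_arm --pt "0 0 -0.15 0 0 0 1" --pt "0 0 -0.05 0 0 0 1" --pt "0 0 0 0 0 0 0.8" --pt "0 0 0 0 0 0 0.5" --pt "0 0 0 0 0 0 0.5" --pt "0 0 2 0 0 0 0.4" --pt "0 0 4 0 0 0 0.4" --pt "0 0 4 0 0 0 0.2" --pt "0.3 0.5 1 0 0 0 0.2" --pt "0 0 0 0 0 0 0"

```text
t: 28.55
position: [0.4907, -0.0867, 0.3127]
orientation: [[-0.06, 0.998, -0.001], [0.998, 0.06, 0.001], [0.001, -0.001, -1.0]]
wrist_force: [0.5, -0.2, -1.5]
opening: 0.0804
```

```bash
python3 - <<'E'
from h import *
c=snap('wrist','w23');st(c['obs'])
E
```

```text
[ 0.4907 -0.0867  0.3127] yaw 93.41 z [-1.3e-03  8.0e-04 -1.0e+00] op 0.0804 F [ 0.5 -0.2 -1.5] t 28.55
```

View pics/w23.png

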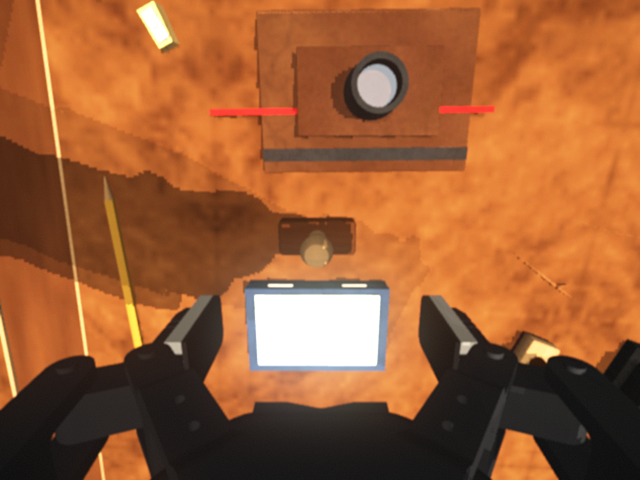

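```bash
python3 - <<'E'
from h import *
c=load('w23')
a=c['img'][205:385,235:400,::-1];cv2.imwrite('pics/w23c.png',cv2.resize(a,None,fx=3.3,fy=3.3,interpolation=cv2.INTER_CUBIC))
E
```

```text
(no output)
```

View pics/w23c.png

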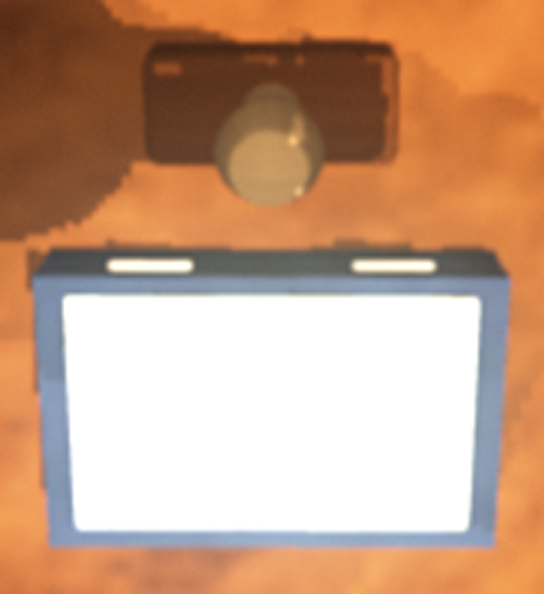

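```bash
python3 - <<'E'
from h import *
c=load('w23');f=lambda L:[(235+x/3.3-.35,205+y/3.3-.35) for x,y in L]
rect(c,f([(33,278),(510,278),(494,547),(50,547)]),.020)
rect(c,f([(146,54),(398,54),(395,163),(148,163)]),.018)
print(onz(c,*f([(270,166)])[0],.063))
def e(x,y,h):return onz(c,*f([(x,y)])[0],h)
print('gap',e(271,163,.018)-e(271,278,.020))
E
```

```text
c [ 0.4935 -0.1701] sides [0.1153 0.0754 0.1151 0.0754] ang [3.5, -86.7, -176.5, 93.5]
c [ 0.4889 -0.0907] sides [0.0581 0.0264 0.0585 0.0264] ang [3.4, -86.6, -176.5, 92.6]
[ 0.48901731 -0.08988198  0.063     ]
gap [-0.00165281  0.02851912 -0.002     ]
```

>>> jog_arm --pt "3.2 -1.8 0 0 0 8 0" --pt "3.2 -1.8 0 0 0 8 0" --pt "3.2 -1.8 0 0 0 8 0" --pt "3.2 -1.8 0 0 0 8 0.2" --pt "3 -1.6 0 0 0 8 0.3" --pt "2.5 -1.3 0 0 0 8 0.4" --pt "0.7 -0.3 -1 0 0 8 0.4" --pt "0 0 -2 0 0 8 0.4" --pt "0 0 0 0 0 4.6 0.4" --pt "0 0 0 0 0 0 0.4"

```text
t: 29.6
position: [0.6819, -0.1941, 0.2562]
orientation: [[-0.965, 0.26, -0.028], [0.261, 0.965, -0.006], [0.026, -0.013, -1.0]]
wrist_force: [0.6, 0.3, 0.4]
opening: 0.0514
```

```bash
python3 - <<'E'
from h import *
c=snap('wrist','w24');st(c['obs'])
print(proj(c,[.6815,-.1915,.063]))
E
```

```text
[ 0.6819 -0.1941  0.2562] yaw 164.89 z [-0.0282 -0.0056 -0.9996] op 0.0514 F [0.6 0.3 0.4] t 29.6
[330.0950119  290.38478423]
```

View pics/w24.png

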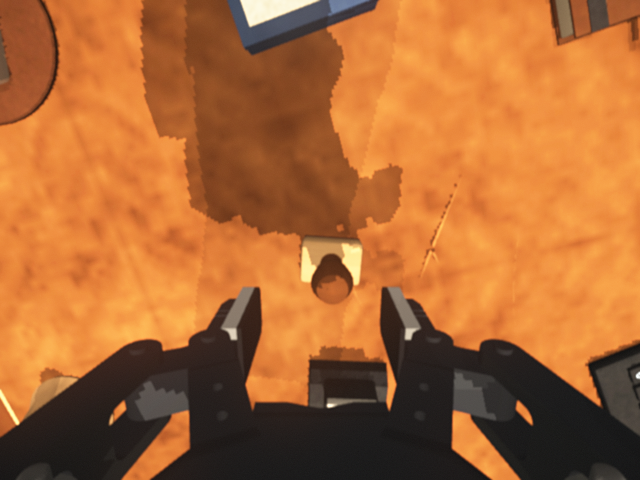

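```bash
python3 - <<'E'
from h import *
c=load('w24')
a=c['img'][225:315,280:380,::-1];cv2.imwrite('pics/w24c.png',cv2.resize(a,None,fx=6,fy=6,interpolation=cv2.INTER_CUBIC))
P=cloud(load('top0'))
m=(P[...,0]>.71)&(P[...,0]<.9)&(P[...,1]<-.15)&(P[...,1]>-.28)&(P[...,2]>.01)
print(P[m].min(0),P[m].max(0))
for x in np.arange(.72,.9,.02):
    k=m&(abs(P[...,0]-x)<.01)
    if k.any(): print(round(x,2),P[k].min(0)[1:],P[k].max(0)[1:])
E
```

```text
[ 0.75421266 -0.26443966  0.01001151] [ 0.89995156 -0.1767888   0.07909732]
0.76 [-0.25059079  0.01050119] [-0.17977155  0.04799936]
0.78 [-0.23512823  0.0105307 ] [-0.1767888   0.04795107]
0.8 [-0.24146481  0.01041319] [-0.18058477  0.03766869]
0.82 [-0.24806604  0.01001151] [-0.18919168  0.07115444]
0.84 [-0.25537869  0.01019311] [-0.19590897  0.07909732]
0.86 [-0.2603459   0.01018883] [-0.19822924  0.07834635]
0.88 [-0.26401863  0.0103414 ] [-0.20804701  0.06352304]
0.9 [-0.26443966  0.01013094] [-0.19293953  0.01698835]
```

View pics/w24c.png

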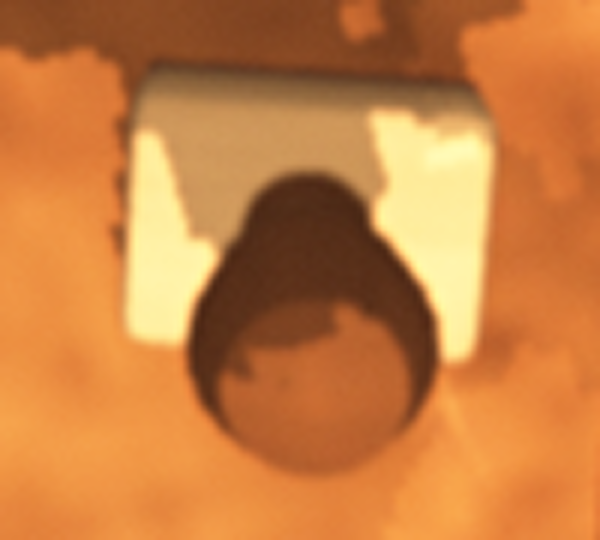

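```bash
python3 - <<'E'
from h import *
c=load('w24');f=lambda x,y:(280+x/6-.42,225+y/6-.42)
rect(c,[f(*p) for p in [(133,95),(496,118),(476,364),(126,340)]],.018)
print(onz(c,*f(315,385),.063))
E
```

```text
c [ 0.6823 -0.1905] sides [0.0369 0.0267 0.0367 0.0265] ang [71.4, -17.9, -109.0, 162.6]
[ 0.6809105  -0.19032999  0.063     ]
```

>>> jog_arm --pt "0 0.4 0 0.3 -1.6 -3.2 0.4" --pt "0 0 -1 0 0 0 0.4" --pt "0 0 -1.5 0 0 0 0.4" --pt "0 0 0 0 0 0 0.4"

```text
t: 30.05
position: [0.6802, -0.1896, 0.2261]
orientation: [[-0.947, 0.321, -0.006], [0.321, 0.947, 0.002], [0.007, 0.0, -1.0]]
wrist_force: [-0.4, 0.2, -0.7]
opening: 0.0513
```

>>> jog_arm --pt "0.1 -0.1 -0.8 -0.1 -0.3 0.4 0.4" --pt "0 0 -0.8 0 0 0 0.4" --pt "0 0 -0.6 0 0 0 0.4" --pt "0 0 0 0 0 0 0.4"

```text
t: 30.45
position: [0.6811, -0.1909, 0.2023]
orientation: [[-0.949, 0.314, -0.001], [0.314, 0.949, 0.0], [0.001, -0.0, -1.0]]
wrist_force: [-0.2, -0.0, -0.3]
opening: 0.0515
```

>>> jog_arm --pt "0 0 -0.3 0 0 0 0.5" --pt "0 0 0 0 0 0 0.7" --pt "0 0 0 0 0 0 1" --pt "0 0 0 0 0 0 1" --pt "0 0 0 0 0 0 1" --newtons 35

```text
t: 30.95
position: [0.6816, -0.1911, 0.2003]
orientation: [[-0.949, 0.314, 0.0], [0.314, 0.949, -0.001], [-0.001, -0.0, -1.0]]
wrist_force: [-0.5, 0.3, 0.1]
opening: 0.0206
```

```bash
python3 - <<'E'
from h import *
c=snap('wrist','w25');st(c['obs'])
E
```

```text
[ 0.6816 -0.1911  0.2003] yaw 161.7 z [ 4.e-04 -6.e-04 -1.e+00] op 0.0206 F [-0.5  0.3  0.1] t 30.95
```

View pics/w25.png

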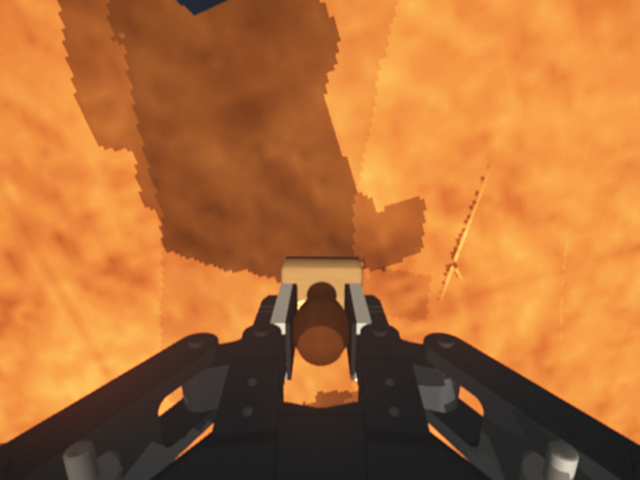

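>>> jog_arm --pt "0 0 3 0 0 0 1" --pt "0 0 4 0 0 -6 1" --pt "-2.5 -0.8 3 0 0 -8 1" --pt "-3 -1 0 0 0 -8 1" --pt "-3 -1 0 0 0 -8 1" --pt "-3 -1 0 0 0 -8 1" --pt "-3 -0.9 0 0 0 -8 1" --pt "-2.5 -0.8 0 0 0 -8 1" --pt "-1.2 -0.3 0 0 0 -8 1" --pt "0 0 0 0 0 -6 1"

```text
t: 32.0
position: [0.4924, -0.2495, 0.3046]
orientation: [[-0.018, 1.0, 0.005], [1.0, 0.018, -0.004], [-0.004, 0.005, -1.0]]
wrist_force: [-0.1, -0.3, -0.4]
opening: 0.0201
```

>>> jog_arm --pt "0 0 0 0 0 0 1"

```text
t: 32.1
position: [0.4918, -0.2497, 0.3051]
orientation: [[-0.017, 1.0, 0.006], [1.0, 0.017, -0.004], [-0.004, 0.005, -1.0]]
wrist_force: [-0.6, -0.7, 0.1]
opening: 0.0204
```

Yaw 91 → +2.4; descend.

>>> jog_arm --pt "0.6 0.2 -2 0.2 0.3 2.4 1" --pt "0 0 -2.5 0 0 0 1" --pt "0 0 -1.5 0 0 0 1" --pt "0 0 -1 0 0 0 1" --pt "0 0 0 0 0 0 1"

```text
t: 32.6
position: [0.4995, -0.2479, 0.2349]
orientation: [[-0.074, 0.997, 0.005], [0.997, 0.074, -0.004], [-0.004, 0.005, -1.0]]
wrist_force: [-0.5, 0.0, -0.2]
opening: 0.0208
```

```bash
python3 - <<'E'
from h import *
c=snap('wrist','w26');st(c['obs'])
E
```

```text
[ 0.4995 -0.2479  0.2349] yaw 94.23 z [ 0.0048 -0.0037 -1.    ] op 0.0208 F [-0.5  0.  -0.2] t 32.6
```

View pics/w26.png

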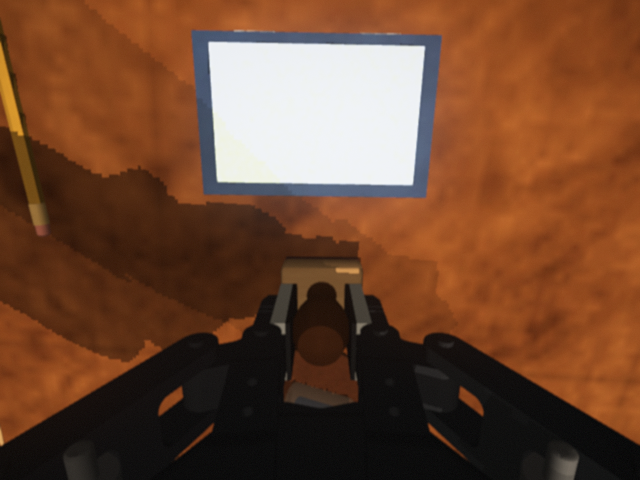

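```bash
python3 - <<'E'
from h import *
c=load('w26')
rect(c,[(193,31),(441,36),(427,198),(203,194)],.020)
e=[onz(c,203,194,.02),onz(c,427,198,.02)];print(e)
rect(c,[(281,265),(361,265),(361,300),(281,300)],.018+.0346)
E
```

```text
c [ 0.4938 -0.1707] sides [0.1145 0.0755 0.1166 0.0753] ang [3.3, -85.9, -176.8, 92.5]
[array([ 0.43772988, -0.21159785,  0.02      ]), array([ 0.55413349, -0.20512623,  0.02      ])]
c [ 0.5013 -0.2429] sides [0.0362 0.0173 0.0373 0.0173] ang [4.2, -83.9, -175.9, 92.5]
```

>>> jog_arm --pt "-0.1 0 -1.2 0.2 0.3 -0.8 1" --pt "0 0 -0.9 0 0 0 1" --pt "0 0 -0.5 0 0 0 1" --pt "0 0 0 0 0 0 1"

```text
t: 33.05
position: [0.4997, -0.2486, 0.2095]
orientation: [[-0.06, 0.998, 0.003], [0.998, 0.06, -0.003], [-0.003, 0.003, -1.0]]
wrist_force: [-1.1, -0.7, -0.2]
opening: 0.0204
```

>>> jog_arm --pt "-0.1 0.1 -0.4 0.1 0.1 0 1" --pt "0 0 -0.35 0 0 0 1" --pt "0 0 0 0 0 0 1"

```text
t: 33.35
position: [0.4988, -0.2476, 0.2018]
orientation: [[-0.06, 0.998, 0.002], [0.998, 0.06, -0.001], [-0.001, 0.002, -1.0]]
wrist_force: [0.3, 0.2, 0.0]
opening: 0.0203
```

>>> jog_arm --pt "0 0 -0.15 0 0.1 0 1" --pt "0 0 -0.05 0 0 0 1" --pt "0 0 0 0 0 0 0.8" --pt "0 0 0 0 0 0 0.5" --pt "0 0 0 0 0 0 0.5" --pt "0 0 2 0 0 0 0.4" --pt "0 0 4 0 0 0 0.4" --pt "0 0 5 0 0 0 0.2" --pt "0 0 5 0 0 0 0" --pt "0 0 0 0 0 0 0"

```text
t: 34.35
position: [0.4971, -0.2466, 0.3644]
orientation: [[-0.06, 0.998, -0.003], [0.998, 0.06, 0.001], [0.001, -0.003, -1.0]]
wrist_force: [1.2, -0.0, 0.4]
opening: 0.0853
```

```bash
python3 - <<'E'
from h import *
c=snap('wrist','w27');st(c['obs'])
E
```

```text
[ 0.4971 -0.2466  0.3644] yaw 93.45 z [-2.9e-03  7.0e-04 -1.0e+00] op 0.0853 F [ 1.2 -0.   0.4] t 34.35
```

View pics/w27.png

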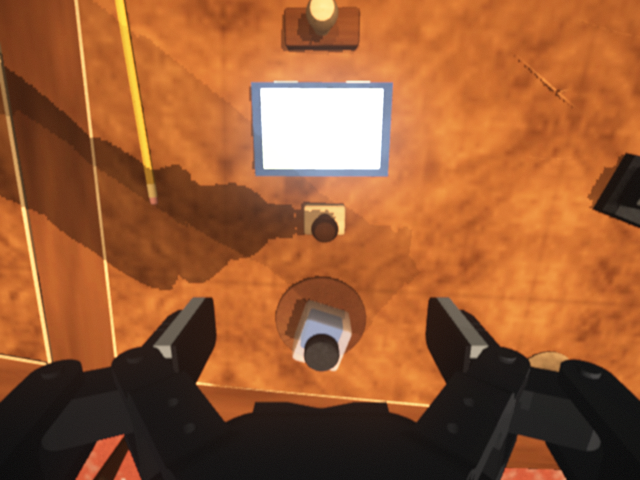

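```bash
python3 - <<'E'
from h import *
c=load('w27')
a=c['img'][0:260,240:405,::-1];cv2.imwrite('pics/w27c.png',cv2.resize(a,None,fx=2.3,fy=2.3,interpolation=cv2.INTER_CUBIC))
a=c['img'][195:245,290:360,::-1];cv2.imwrite('pics/w27d.png',cv2.resize(a,None,fx=8,fy=8,interpolation=cv2.INTER_CUBIC))
E
```

```text
(no output)
```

View pics/w27c.png

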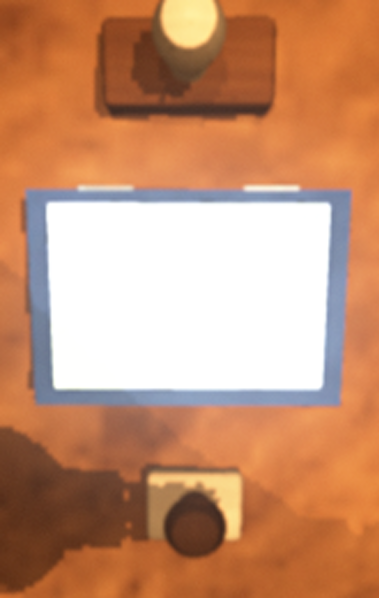

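View pics/w27d.png

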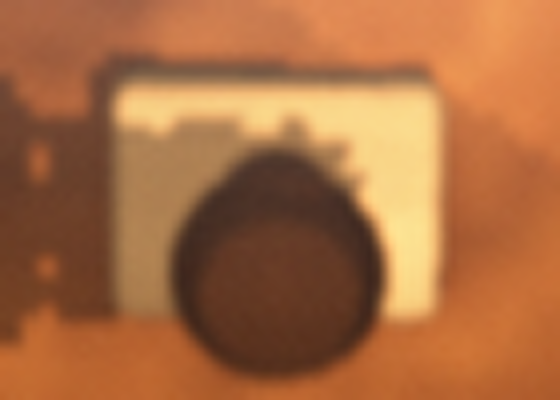

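```bash
python3 - <<'E'
from h import *
c=load('w27')
f=lambda L:[(240+x/2.3-.28,y/2.3-.28) for x,y in L]
d=lambda L:[(290+x/8-.44,195+y/8-.44) for x,y in L]
rect(c,f([(26,190),(351,190),(340,405),(35,405)]),.02)
rect(c,d([(110,76),(441,80),(438,320),(112,318)]),.018)
rect(c,f([(102,18),(275,18),(273,106),(104,106)]),.018)
print(onz(c,321.5,352,.064))
E
```

```text
c [ 0.4934 -0.1704] sides [0.1153 0.0754 0.1159 0.0755] ang [3.4, -86.6, -176.5, 93.0]
c [ 0.5005 -0.2474] sides [0.0372 0.0279 0.0375 0.0281] ang [2.8, -86.2, -176.9, 93.2]
c [ 0.4888 -0.0921] sides [0.0587 0.0269 0.0588 0.0269] ang [3.4, -86.3, -176.6, 93.4]
[ 0.50479833 -0.35446729  0.064     ]
```

>>> jog_arm --pt "-3 -3 2 0 0 0 0" --pt "-3 -3 2 0 0 0 0" --pt "-3 -4 1 0 0 0 0" --pt "-3 -4 0 0 0 0 0" --pt "-2 -4 0 0 0 0 0" --pt "-2 -4 0 0 0 0 0" --pt "0 0 0 0 0 0 0" --pt "0 0 0 0 0 0 0"

```text
t: 35.2
position: [0.3296, -0.4702, 0.404]
orientation: [[-0.065, 0.998, -0.011], [0.998, 0.065, 0.01], [0.011, -0.011, -1.0]]
wrist_force: [1.2, 0.7, 0.2]
opening: 0.0854
```

```bash
python3 - <<'E'
from h import *
c=snap('top','tf');st(c['obs'])
a=c['img'][180:310,270:480,::-1];cv2.imwrite('pics/tfc.png',cv2.resize(a,None,fx=3.7,fy=3.7,interpolation=cv2.INTER_CUBIC))
snap('scene','sf')
E
```

```text
[ 0.3296 -0.4702  0.404 ] yaw 93.71 z [-0.0114  0.0104 -0.9999] op 0.0854 F [1.2 0.7 0.2] t 35.2
```

View pics/tfc.png

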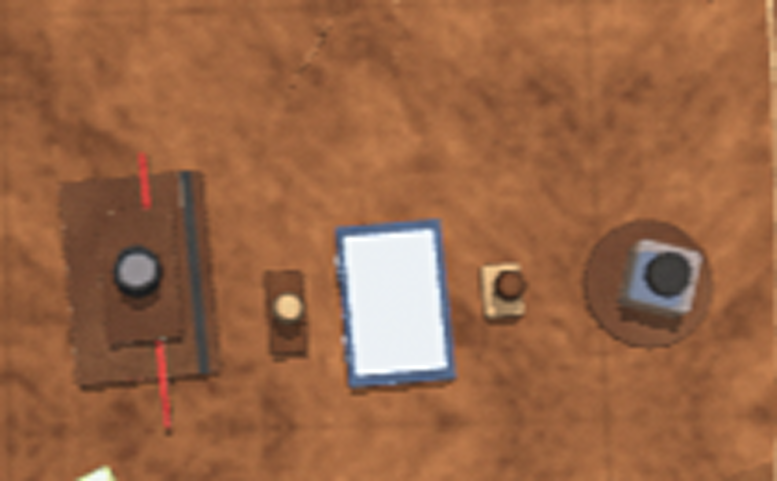

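View pics/sf.png

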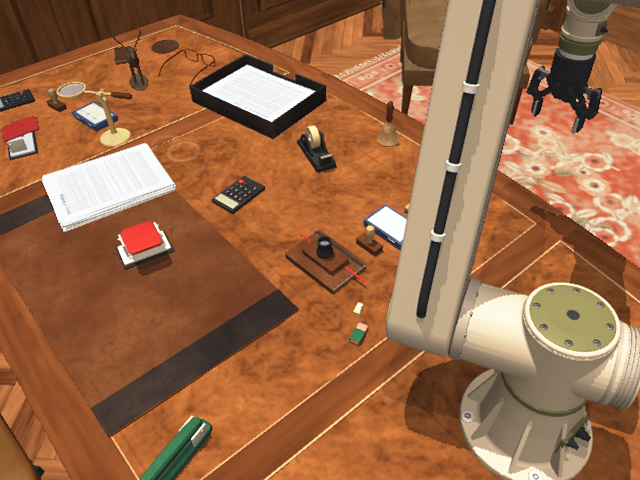

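```bash
python3 - <<'E'
from h import *
c=load('tf');f=lambda x,y,h:onz(c,270+x/3.7-.36,180+y/3.7-.36,h)[:2].round(4)
print('cap',f(669,273,.064),'coaster',f(649,283,.004))
print('loupe',f(138,272,.068),'long',f(288,307,.063),'short',f(510,284,.063),'tin',np.mean([f(335,231,.02),f(440,220,.02),f(455,378,.02),f(351,386,.02)],0))
print('note',np.mean([f(60,185,.016),f(203,170,.016),f(218,375,.016),f(80,388,.016)],0))
E
```

```text
cap [ 0.5035 -0.3577] coaster [ 0.5023 -0.356 ]
loupe [0.5136 0.0135] long [ 0.4868 -0.0907] short [ 0.4988 -0.2465] tin [ 0.49095  -0.169675]
note [0.5139   0.013475]
```

All within about 2–3 mm; handing in.

```bash
python3 -c "
from h import *
st(r.get_obs()); print(r.hand_in())"
```

```text
[ 0.3304 -0.4693  0.4043] yaw 93.83 z [-0.0115  0.0101 -0.9999] op 0.0854 F [1.  0.1 0.5] t 35.3
the job is handed in; nothing more can be done
None
```

The desk is set out as asked, in the order asked, and handed in at about 35 s with the gripper open and clear of everything. In the final check pictures everything stands upright.

| Item | Where it ended up |
|---|---|
| Ink bottle | about 2 mm from the coaster's centre |
| Card case | about 1 mm off the cover's centre and within about 0.5° of the notebook's long side |
| Loupe | about 1 mm off the middle of the card case |
| Long-footed stamp | left of the tin, about 25–26 mm clear and level with its middle |
| Short-footed stamp | right of the tin, about 24 mm clear and about 2.5 mm along from the middle of that side |

Both stamps' long sides are within about 1° of the tin's sides.

- **Mended along the way:** my first grip on the bottle nudged it about 1 cm, so I gripped it again. It then landed about 6 mm off the coaster's centre, so I picked it up and set it down once more.
- **Camera disagreement:** the top and wrist cameras differed by 2–4 mm in absolute position. I relied on the wrist camera and on distances measured within one picture. The final top view gave the same layout to within 2–3 mm.

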